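Pack and lock the specimen carrier

TASK

Pack the specimen carrier for transport: turn the red turnbutton aside, stand every small red-lidded jar upright on the carrier's floor, and raise the coupler handle on the cover. Then, with the handle still up, lower the cover lengthwise over the carrier until its coupler is fully home on the ball, and only then press the handle all the way down to lock it and turn the turnbutton back over the end of the cover. Leave the other things on the bench alone.

Things in the scene. Friction and masses are not known exactly. Their poses are not given: they have to be found in the camera images.
- carrier: Grey specimen carrier, fixed. Origin: centre of its underside; x across it, y along it, z up. Floor 8 mm thick, 124 mm (x) by 252 mm (y), kerbs along the long sides (inner faces x = +-58 mm, tops 22 mm above the bench), end walls at y = +-118 to +-126 mm, tops 72 mm above the bench. In the middle a post carries the ball. The cover comes to rest on both end walls and the post's flange.
- bay_a (a point): Centre of the floor (8 mm above the bench) of the +y bay for jars: 116 mm (x) by 93 mm (carrier y 25 to 118 mm). Two jars fit side by side, 30 mm to either side of this point along the carrier's x; fingers closing along the carrier's y have room there.
- bay_b (a point): The same for the -y bay (carrier y -25 to -118 mm).
- ball (a point): Centre of the 30 mm steel ball on the middle post, 94 mm above the bench, on a 14 mm neck, 22 mm above a steel flange (64 mm along x, 50 mm along y, its top 72 mm above the bench).
- button_pivot (a point): Pivot of the turnbutton, on a lug outside the carrier's -y end (carrier y = -156 mm), at the underside of the turnbutton, 82 mm above the bench. The lug is 26 mm wide (x), from y = -136 to -174 mm, 80 mm tall.
- turnbutton (a joint): Angle of the red turnbutton (rad, 0 to 1.6) about its upright pivot, growing anticlockwise from above. 0: points along the carrier's +y, across the carrier's end (4 mm above a seated cover). 1.6: turned aside, along the carrier's -x, clear of the cover. Stays where left; about 1 N at the peg turns it. Red bar 14 mm wide, 8 mm thick, reaching 52 mm from the pivot.
- button_peg (a point): Mid height of the upright black thumb peg on the turnbutton: 12 mm diameter, 90 to 120 mm above the bench (this point at 105 mm), 40 mm from the pivot.
- cover: Loose hold-down cover, about 0.6 kg, mass centred near its middle: green metal plate 100 mm (x) by 260 mm (y), 6 mm thick, with a blue coupler block in the middle, 50 by 50 mm, top 50 mm above the underside. Origin: centre of the underside. Grip the block across x (50 mm) with the handle raised. Goes on either way round.
- socket (a point): Point in the square socket under the blue block (35 mm wide, 40 mm deep, open below), 22 mm above the cover's underside: it coincides with the ball's centre when the cover is home.
- handle (a joint): Angle of the coupler handle (rad, 0 to 1.95). 0: down flat, locked: a catch in the socket stands under the ball (and keeps an uncoupled cover off the ball). Above 1.3 the catch is drawn back and the ball can enter; at 1.95 the handle leans back beyond upright. Stays where left; about 1.5 N at the red bar moves it.
- handle_hinge (a point): Middle of the handle's hinge line, which runs along the cover's x; at (0, 62, 40) mm in the cover's frame.
- handle_bar (a point): Middle of the handle's red round cross bar, 12 mm diameter, along the cover's x, 65 mm free between its two side arms, 122 mm from the hinge. Handle down: at (0, -60, 40) mm in the cover's frame, 29 mm beyond the blue block; as the handle rises the bar swings up and over towards the cover's +y.
- jar1: Small round glass specimen jar with a red screw lid, 40 mm diameter, 58 mm tall, 0.13 kg, standing upright. Origin: centre of its underside. May be absent.
- jar2: Small round glass specimen jar with a red screw lid, 40 mm diameter, 58 mm tall, 0.13 kg, standing upright. Origin: centre of its underside. May be absent.
- jar3: Small round glass specimen jar with a red screw lid, 40 mm diameter, 58 mm tall, 0.13 kg, standing upright. Origin: centre of its underside. May be absent.
- jar4: Small round glass specimen jar with a red screw lid, 40 mm diameter, 58 mm tall, 0.13 kg, standing upright. Origin: centre of its underside. May be absent.
- big_jar: Large glass jar with white lid, 100 mm diameter, 150 mm tall. Not part of the job: leave it alone. Origin: centre of its underside.
- amber_bottle: Amber bottle, 56 mm diameter, 110 mm tall. Not part of the job: leave it alone. Origin: centre of its underside.
- tall_jar: Glass jar with red lid, 72 mm diameter, 120 mm tall, too big for the carrier. Not part of the job: leave it alone. Origin: centre of its underside.
- brush: Brush lying on the bench. Not part of the job: leave it alone. Origin: near its middle, lying along its x.
- tweezers: Steel tweezers, 120 mm long, lying on the bench. Not part of the job: leave it alone. Origin: near its middle, lying along its x.
- label_box: Orange box, 70 by 100 by 30 mm. Not part of the job: leave it alone. Origin: centre of its underside.
- dish: Shallow glass dish, 90 mm across, 18 mm high. Not part of the job: leave it alone. Origin: centre of its underside.
Mind the look-alikes: they are no part of the job. What is shaped like the jar3 but yellow is not meant. Leave any grey or yellow look-alike of the jar4 alone.

How it is judged:
On the way, in this order (a step that is already met when the one before it is completed fails the run):
1. every jar present stands on the carrier's floor, the turnbutton is turned aside and the handle is raised (x of jar1 in the frame of carrier between -0.045 and 0.045 m and y of jar1 in the frame of carrier between -0.112 and 0.112 m and z of each of jar1, jar2, jar3, jar4 in the frame of carrier below 0.016 m and angle between each of jar1, jar2, jar3, jar4's own z axis and vertical below 0.15 rad and x of jar2 in the frame of carrier between -0.045 and 0.045 m and y of jar2 in the frame of carrier between -0.112 and 0.112 m and x of jar3 in the frame of carrier between -0.045 and 0.045 m and y of jar3 in the frame of carrier between -0.112 and 0.112 m and x of jar4 in the frame of carrier between -0.045 and 0.045 m and y of jar4 in the frame of carrier between -0.112 and 0.112 m and value of joint each of handle, turnbutton above 1.3 rad), for 0.2 s.
2. the cover is home on the ball, level and lengthwise, with its handle still raised (x of jar1 in the frame of carrier between -0.045 and 0.045 m and y of jar1 in the frame of carrier between -0.112 and 0.112 m and z of each of jar1, jar2, jar3, jar4 in the frame of carrier below 0.016 m and angle between each of jar1, jar2, jar3, jar4's own z axis and vertical below 0.15 rad and x of jar2 in the frame of carrier between -0.045 and 0.045 m and y of jar2 in the frame of carrier between -0.112 and 0.112 m and x of jar3 in the frame of carrier between -0.045 and 0.045 m and y of jar3 in the frame of carrier between -0.112 and 0.112 m and x of jar4 in the frame of carrier between -0.045 and 0.045 m and y of jar4 in the frame of carrier between -0.112 and 0.112 m and horizontal distance between socket and ball below 0.006 m and z of socket in the frame of ball below 0.003 m and angle between cover's own z axis and vertical below 0.025 rad and angle between the y axis of cover and the y axis of carrier, either way round below 0.1 rad and value of joint handle above 1.3 rad), for 0.2 s.
3. the handle is pressed down with the cover home on the ball (horizontal distance between socket and ball below 0.006 m and z of socket in the frame of ball below 0.003 m and angle between cover's own z axis and vertical below 0.025 rad and angle between the y axis of cover and the y axis of carrier, either way round below 0.1 rad and value of joint handle below 0.12 rad), for 0.2 s.
At the end, for the whole second after the job is handed in: every jar upright (0.15 rad) on the carrier's floor; cover home on the ball (within 6 mm sideways, at most 3 mm high, level within 0.025 rad, lengthwise within 0.1 rad); handle down (below 0.12 rad); turnbutton across the cover's end (below 0.35 rad); all at rest (all of step 3 and x of jar1 in the frame of carrier between -0.045 and 0.045 m and y of jar1 in the frame of carrier between -0.112 and 0.112 m and z of each of jar1, jar2, jar3, jar4 in the frame of carrier below 0.016 m and angle between each of jar1, jar2, jar3, jar4's own z axis and vertical below 0.15 rad and x of jar2 in the frame of carrier between -0.045 and 0.045 m and y of jar2 in the frame of carrier between -0.112 and 0.112 m and x of jar3 in the frame of carrier between -0.045 and 0.045 m and y of jar3 in the frame of carrier between -0.112 and 0.112 m and x of jar4 in the frame of carrier between -0.045 and 0.045 m and y of jar4 in the frame of carrier between -0.112 and 0.112 m and value of joint turnbutton below 0.35 rad and linear speed of each of jar1, jar2, jar3, jar4, cover below 0.03 m/s); the robot touches nothing.
It fails at once if a bystander is moved more than 3 cm (distance of any of big_jar, amber_bottle, tall_jar, brush, tweezers, label_box, dish from where it was at the start of the episode above 0.03 m).
Of jar1, jar2, jar3, jar4 only 2 to 4 are there at a start; the rules pass over those that are not, and their reading is None.
At some moment in a run one of cover may be knocked a few centimetres aside while the robot is not near it.
It also fails if it takes over 210 s, if anything falls off the work surface, if the arm or the gripper's body presses on something with over 40 N, if the wrist force passes 120 N, or if a joint passes its speed limit or range.

ROBOT

A 6-joint arm with a two-finger parallel gripper is mounted at the origin on the work surface. World frame = base frame: x ahead of the robot, y to its left, z up, the work surface at z = 0. Lengths are in m, angles in rad, forces in N, time in s.
With the tool pointing down it reaches from about 0.35 to 0.975 m from the base axis. Payload 4.9 kg.
Tool frame: the origin (TCP) lies midway between the tips of the shut fingers; the grasp point (between the pads) lies 19 mm behind it; x points along the fingers, y is the direction in which the jaws open and shut, and the axes are right-handed (so a half turn about x gives the same grasp; the last joint's range is limited). The gripper opens to 85 mm and grips with 20 to 120 N. Pads are 22 mm wide; open, the fingers measure 114 mm over their backs; the gripper's body (76 mm by 85 mm) begins 54 mm behind the grasp point. The pads swing forward as they close: fully open they stand 13 mm farther back than shut.
Start: joints at [1.139, 0.053, 1.613, -0, 1.476, -0.119], TCP at [0.192, 0.595, 0.231] pointing down, gripper open.
Joint ranges: [-3.01, 3.01], [-1.01, 2.22], [0.06, 2.58], [-1.02, 4.17], [0.09, 2.62], [-3.14, 3.14]. Speed limits (rad/s): [2.57, 2.57, 3.14, 3.14, 3.14, 3.14].

INTERFACE

Orientations are given as a unit quaternion [w, x, y, z].
In Python, from plant import manip gives the robot as it stands.
- The arm moves only by the tool send_rows, never from a script. Its argument "motion" is a list that holds one entry, the list of rows, each a list of 6 numbers: the shift along the world's x, y, z in cm, then the turn, a rotation vector about the world's x, y, z in rad. A call has 1 to 12 rows; each row shifts and turns the commanded pose from where the row before left it; what a row does not reach is not made up. A row lasts 1/12 s, in which the tool goes at most 41.7 mm and 7.16 degrees, less where a joint would pass 70% of its speed; a pose out of reach is approached as far as the arm can. A call with a gripper value outside its range is refused whole. "fingers" is the closure, from 0 (fully open) to 1 (shut), set as the call begins (left out, the last holds). The fingers move at their own pace and stop on an object; the grip force is fixed at half the most. Time passes only in rows, so rows that do not move let the fingers close. It gives the time, the measured TCP pose, the force and the opening at its end, in the units of the state.
- manip.state(): the state, without advancing time (a new reading comes with each control period).
- manip.grab_frame(name): name is "scene" or "top" or "wrist"; returns the picture (400x640x3 uint8, red, green, blue); there is no depth.
- manip.calibration(name): a dict with "mtx" (3x3 intrinsics, pixels), "k1" (the pictures are not rectified: a ray, as slopes to the right and down, at radius r is drawn at 1 + k1 r^2 times it, then the intrinsics apply), "cam_to_world" (4x4, takes a point from camera to world coordinates); the wrist camera has in their place "hand_eye" (4x4, takes a point from camera to tool coordinates, whose origin is the TCP and whose axes are the tool frame's). Camera axes: x right, y up, looking along -z (the intrinsics and any distortion apply to the point x, -y, -z); pixel columns grow to the right and rows downward; lengths in m; the calibration is good to about 2 mm. A picture is of the moment at which its call begins: read the wrist's pose just before it. calibration takes no time and is no camera call.
- manip.job_done(): hands the job in, once; it reports no verdict.
Trained networks look in the newest picture that a camera, given by its name, has taken for a name from the list of things; names that differ only in an ending like _2 or _b are one class to them, and where a whole thing is asked for, a point or a joint stands for the part that bears it (a point fixed in the world has none). Each returns a list of dicts, best first, with "confidence" (0 to 1); they miss things now and then, are a little off and sometimes report something else, mostly with a low value. They report only what shows in the picture. A call takes as long as a camera call. They do not tell look-alikes from the thing itself.
- manip.boxes_of(query, camera): "centre" ([x, y, z] in m, in the coordinates of the camera as it stood for that picture, good to about 4 mm: the middle of the surface that is visible of it).
- manip.trace(query, camera): "region" (400x640 bool, what is visible of it).
- manip.landmark_of(query, camera): "centre" ([x, y, z] in m, in the coordinates of the camera as it stood for that picture, good to about 4 mm: a listed point, or the origin of a listed thing).
The state is a dict: "time": time; "joint_pos": joint angles; "joint_vel": joint speeds; "joint_efforts": joint torques, N m; "tool_pos": TCP position; "tool_rot": TCP orientation; "contact_force": force on the tool from outside, world axes, zero at the start; "ft_torque": the same for the moment, N m; "gripper_width": opening from 0.0 (shut) to 1.0 (fully open).
Only numpy, scipy, OpenCV 4.12 (cv2) and the standard library are available. Lean on these libraries where they do the work, as an engineer would, in place of code of your own. Each camera call takes 0.05 s, during which the arm holds its last target.

## Working session

There is one attempt and no reset: what is moved stays moved. The work goes in short steps, Python scripts to look and compute and a tool call to move; the robot and the scene stay as the last step left them, time stands still between calls to the robot, and variables do not carry over. Pictures are saved under pics/ and viewed, and the job is handed in when it is done.

Besides the shell and the picture viewer there is one more tool, called after "Request:" as name(argument=value, ...) on one line, values as JSON. send_rows: Moves the arm, as the interface text tells. Its arguments: {"type":"object","properties":{"motion":{"type":"array","items":{"type":"array","items":{"type":"array","items":{"type":"number"}}}},"fingers":{"type":"number"}},"required":["motion"]}

```bash
ls; mkdir -p pics; cat > h.py <<'E'
import numpy as np, cv2
from plant import manip
from scipy.spatial.transform import Rotation as R
def T_tool():
    s=manip.state(); T=np.eye(4); q=s['tool_rot']; T[:3,:3]=R.from_quat([q[1],q[2],q[3],q[0]]).as_matrix(); T[:3,3]=s['tool_pos']; return T
def c2w(cam,T=None):
    c=manip.calibration(cam)
    if cam=='wrist': return (T_tool() if T is None else T)@np.array(c['hand_eye'])
    return np.array(c['cam_to_world'])
def grab(cam,fn):
    T=c2w(cam); im=manip.grab_frame(cam); cv2.imwrite('pics/'+fn,im[:,:,::-1]); return T,im
def proj(cam,T,p):
    c=manip.calibration(cam); q=np.linalg.inv(T)@np.append(p,1); s=np.array([q[0]/-q[2],-q[1]/-q[2]]); s=s*(1+c['k1']*(s@s)); m=np.array(c['mtx']); return m[:2,:2]@s+m[:2,2]
def ray(cam,T,uv,z):
    c=manip.calibration(cam); m=np.array(c['mtx']); d=np.linalg.inv(m[:2,:2])@(np.array(uv,float)-m[:2,2]); s=d.copy()
    for _ in range(30): s=d/(1+c['k1']*(s@s))
    v=T[:3,:3]@np.array([s[0],-s[1],-1]); o=T[:3,3]; return o+v*(z-o[2])/v[2]
def w(T,p): return (T@np.append(p,1))[:3]
E
python3 - <<'E'
from h import *
s=manip.state(); print(s)
for c in ('scene','top','wrist'):
    T,im=grab(c,c+'0.png'); print(c,np.round(T,3).tolist())
    for n in ['carrier','cover','jar1','turnbutton','handle_bar','button_peg','ball','socket','handle_hinge','bay_a','bay_b','button_pivot']:
        for r in manip.landmark_of(n,c): print(n,round(r['confidence'],2),np.round(w(T,r['centre']),3))
E
```

```text
pics
{'time': 0.0, 'joint_pos': array([ 1.13900009e+00,  5.33631488e-02,  1.61430589e+00,  3.56544469e-05,
        1.47599998e+00, -1.19018900e-01]), 'joint_vel': array([-0.00026937,  0.00038256, -0.00014059,  0.00154643, -0.00147604,
        0.0016717 ]), 'joint_efforts': array([-7.32244807e-04, -3.93673396e+01, -3.70182896e+01, -1.29215741e-04,
        6.94948787e-03, -1.42197089e-05]), 'tool_pos': array([0.19205105, 0.59410268, 0.23005202]), 'tool_rot': array([ 0.69826512,  0.10943138,  0.69868853, -0.11083743]), 'contact_force': array([-0.75234154, -0.14110616,  0.45112552]), 'ft_torque': array([-0.00657876, -0.02351656,  0.0080487 ]), 'gripper_width': 1.0025775606009348}
scene [[0.719, -0.604, 0.343, 0.953], [0.695, 0.629, -0.348, -0.366], [-0.005, 0.489, 0.873, 1.075], [0.0, 0.0, 0.0, 1.0]]
carrier 0.71 [ 0.613 -0.056 -0.001]
cover 0.9 [ 0.524  0.318 -0.001]
cover 0.64 [ 0.455 -0.364 -0.002]
jar1 0.76 [ 0.303 -0.309 -0.001]
jar1 0.73 [ 0.516 -0.328  0.002]
jar1 0.71 [ 0.414 -0.256  0.003]
jar1 0.71 [ 0.378 -0.354  0.003]
jar1 0.67 [ 0.426 -0.466  0.   ]
jar1 0.64 [ 0.308 -0.418  0.005]
jar1 0.58 [ 0.424 -0.114 -0.001]
jar1 0.58 [ 0.455 -0.363 -0.   ]Traceback (most recent call last):
  File "<stdin>", line 6, in <module>
ValueError: it knows: amber_bottle, ball, bay, big_jar, brush, button_peg, button_pivot, carrier, cover, dish, handle_bar, handle_hinge, jar, label_box, socket, tall_jar, tweezers
```

```bash
python3 - <<'E'
from h import *
for c in ('scene','top'):
    T,im=grab(c,c+'1.png')
    for n in ['carrier','cover','jar','handle_bar','button_peg','ball','socket','handle_hinge','bay','button_pivot','big_jar','amber_bottle','tall_jar','brush','tweezers','label_box','dish']:
        for r in manip.landmark_of(n,c): 
            p=w(T,r['centre']); print(c,n,round(r['confidence'],2),np.round(p,3),np.round(proj(c,T,p)))
E
```

```text
scene carrier 0.91 [ 0.612 -0.056 -0.002] [310. 241.]
scene cover 0.7 [ 0.524  0.318 -0.002] [366. 155.]
scene cover 0.46 [ 0.612 -0.056  0.099] [309. 227.]
scene jar 0.81 [ 0.427 -0.462  0.   ] [167. 292.]
scene jar 0.72 [ 0.425 -0.115  0.001] [256. 216.]
scene jar 0.72 [ 0.377 -0.354  0.   ] [187. 256.]
scene jar 0.7 [ 0.513 -0.33  -0.   ] [221. 281.]
scene jar 0.61 [ 0.309 -0.419 -0.001] [157. 256.]
scene jar 0.57 [ 0.307 -0.31   0.   ] [185. 232.]
scene jar 0.53 [ 0.417 -0.256  0.002] [220. 243.]
scene jar 0.49 [ 0.451 -0.361 -0.001] [200. 274.]
scene handle_bar 0.71 [0.528 0.382 0.041] [380. 138.]
scene button_peg 0.72 [ 0.589 -0.172  0.105] [274. 249.]
scene button_peg 0.43 [ 0.426 -0.112 -0.   ] [256. 216.]
scene ball 0.68 [ 0.601 -0.129  0.006] [290. 254.]
scene ball 0.57 [ 0.615 -0.057  0.098] [309. 228.]
scene socket 0.64 [ 0.58  -0.21   0.083] [262. 258.]
scene socket 0.61 [0.524 0.317 0.018] [366. 152.]
scene handle_hinge 0.85 [0.523 0.258 0.045] [355. 157.]
scene handle_hinge 0.3 [0.782 0.187 0.003] [401. 224.]
scene bay 0.57 [ 0.599 -0.126  0.008] [290. 253.]
scene butt
[... 1724 characters left out ...]
  0.101] [383. 195.]
top big_jar 0.91 [ 0.779 -0.137 -0.   ] [367. 142.]
top big_jar 0.49 [ 0.51  -0.327  0.003] [428. 223.]
top big_jar 0.3 [ 0.588 -0.171  0.104] [383. 195.]
top amber_bottle 0.9 [ 0.779  0.187 -0.002] [268. 144.]
top amber_bottle 0.74 [0.625 0.012 0.007] [322. 189.]
top amber_bottle 0.51 [ 0.326 -0.212 -0.002] [394. 282.]
top amber_bottle 0.18 [ 0.773 -0.14  -0.   ] [367. 144.]
top tall_jar 0.89 [ 0.713 -0.352  0.001] [433. 161.]
top brush 0.88 [ 0.395  0.045 -0.004] [313. 261.]
top tweezers 0.55 [ 0.326 -0.214 -0.003] [395. 281.]
top label_box 0.79 [0.57  0.538 0.003] [161. 208.]
top dish 0.9 [ 0.575 -0.421  0.004] [456. 203.]
top dish 0.62 [0.526 0.323 0.025] [225. 220.]
```

View pics/scene0.png

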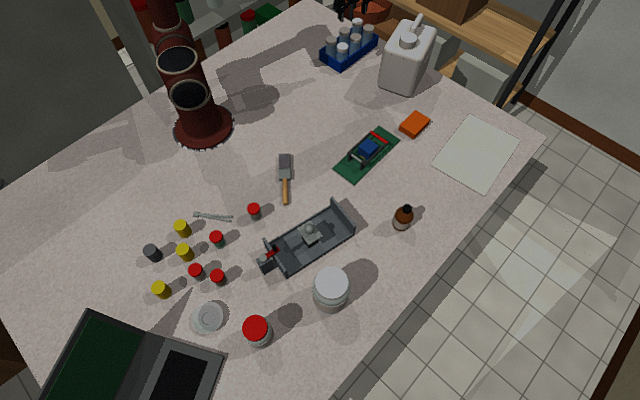

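```bash
ls pics
```

```text
scene0.png
scene1.png
top1.png
```

```bash
python3 - <<'E'
import cv2
a=cv2.imread('pics/scene1.png')[190:310,130:280]; cv2.imwrite('pics/c1.png',cv2.resize(a,None,fx=5,fy=5,interpolation=cv2.INTER_CUBIC)[:, :])
b=cv2.imread('pics/top1.png'); cv2.imwrite('pics/c2.png',cv2.resize(b[130:310,180:500],None,fx=2.5,fy=2.5,interpolation=cv2.INTER_CUBIC))
E
```

```text
(no output)
```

View pics/c1.png

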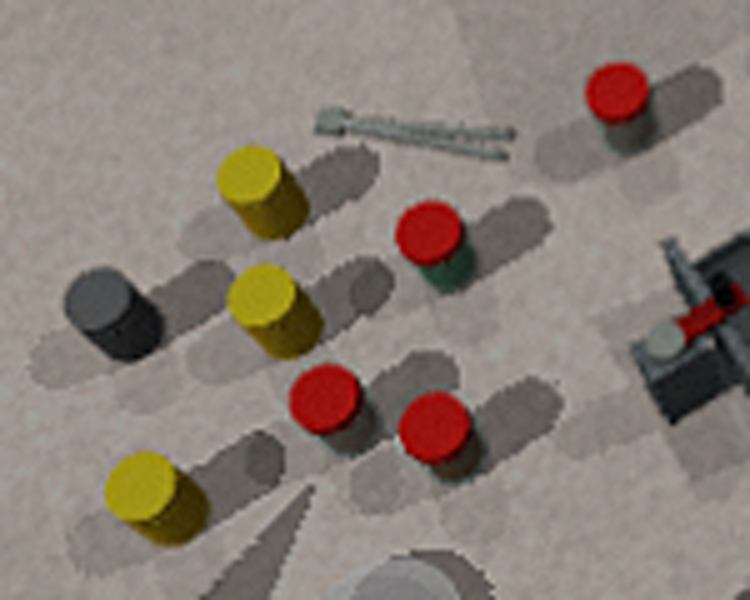

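View pics/c2.png

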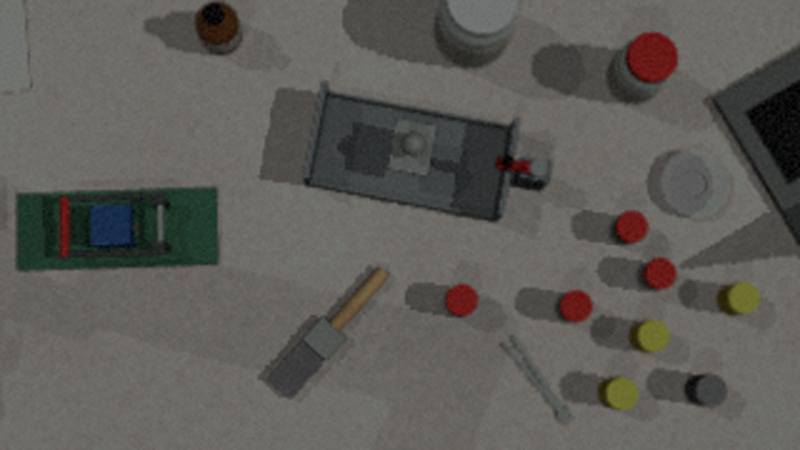

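```bash
python3 - <<'E'
from h import *
T,im=grab('wrist','w0.png'); print(np.round(T_tool(),3)); print(np.round(T,3)); print(manip.calibration('wrist'))
E
```

```text
[[-0.     0.308  0.951  0.192]
 [-0.     0.951 -0.308  0.595]
 [-1.    -0.    -0.     0.231]
 [ 0.     0.     0.     1.   ]]
[[ 0.308 -0.91  -0.277  0.122]
 [ 0.952  0.294  0.089  0.618]
 [ 0.    -0.291  0.957  0.374]
 [ 0.     0.     0.     1.   ]]
{'mtx': array([[307.36761695,   0.        , 319.61809622],
       [  0.        , 307.36761695, 199.3514049 ],
       [  0.        ,   0.        ,   1.        ]]), 'k1': -0.007534519558129273, 'hand_eye': array([[-3.42958543e-04,  2.90645140e-01, -9.56830855e-01,
        -1.42960559e-01],
       [ 9.99999914e-01, -1.21993309e-04, -3.95488162e-04,
         1.62706700e-04],
       [-2.31673674e-04, -9.56830909e-01, -2.90645073e-01,
        -7.42890188e-02],
       [ 0.00000000e+00,  0.00000000e+00,  0.00000000e+00,
         1.00000000e+00]])}
```

View pics/w0.png

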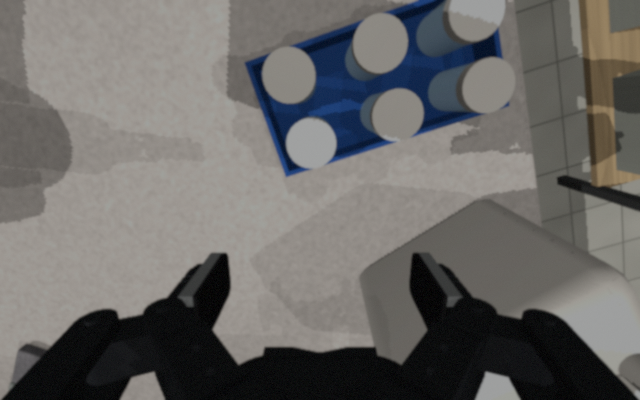

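Request:
send_rows(motion=[[[1.8, -3.5, 0.6, 0, 0, -0.073], [1.8, -3.5, 0.6, 0, 0, -0.073], [1.8, -3.5, 0.6, 0, 0, -0.073], [1.8, -3.5, 0.6, 0, 0, -0.073], [1.8, -3.5, 0.6, 0, 0, -0.073], [1.8, -3.5, 0.6, 0, 0, -0.073], [1.8, -3.5, 0.6, 0, 0, -0.073], [1.8, -3.5, 0.6, 0, 0, -0.073], [1.8, -3.5, 0.6, 0, 0, -0.073], [1.8, -3.5, 0.6, 0, 0, -0.073]]])

```text
time: 2.88
tool_pos: [0.3727, 0.2429, 0.2919]
tool_rot: [0.613, 0.353, 0.612, -0.353]
contact_force: [1.2, -0.6, 0.1]
gripper_width: 0.998
```

Request:
send_rows(motion=[[[1.8, -3.5, 0.6, 0, 0, -0.073], [1.8, -3.5, 0.6, 0, 0, -0.073], [1.8, -3.5, 0.6, 0, 0, -0.073], [1.8, -3.5, 0.6, 0, 0, -0.073], [1.8, -3.5, 0.6, 0, 0, -0.073], [1.8, -3.5, 0.6, 0, 0, -0.073], [1.8, -3.5, 0.6, 0, 0, -0.073], [1.8, -3.5, 0.6, 0, 0, -0.073], [1.8, -3.5, 0.6, 0, 0, -0.073], [1.8, -3.5, 0.6, 0, 0, -0.073]]], fingers=0.7)

```text
time: 3.72
tool_pos: [0.5529, -0.1074, 0.3517]
tool_rot: [0.446, 0.549, 0.446, -0.549]
contact_force: [1.0, 0.4, -0.6]
gripper_width: 0.301
```

```bash
cat > look.py <<'E'
import sys
from h import *
def look(fn,names,cams=('wrist',)):
    for c in cams:
        T,im=grab(c,c[0]+'_'+fn)
        for n in names:
            for r in manip.landmark_of(n,c):
                if r['confidence']>.35:
                    p=w(T,r['centre']); print(c,n,round(r['confidence'],2),np.round(p,4),np.round(proj(c,T,p)))
    print(manip.state()['time'],np.round(T_tool(),3).tolist())
if __name__=='__main__': look(sys.argv[1],sys.argv[2].split(','))
E
python3 look.py a.png carrier,ball,button_peg,button_pivot,bay,jar
```

```text
wrist carrier 0.96 [ 0.615  -0.0538 -0.0048] [351. 112.]
wrist ball 0.96 [ 0.6132 -0.0526  0.0951] [358. 113.]
wrist button_peg 0.74 [ 0.5857 -0.1704  0.1071] [353. 208.]
wrist button_peg 0.6 [ 0.4259 -0.1157  0.0045] [244. 176.]
wrist button_pivot 0.73 [ 0.5822 -0.2045  0.0806] [353. 224.]
wrist bay 0.86 [0.6285 0.0179 0.0027] [352.  61.]
wrist bay 0.83 [ 0.5953 -0.1246  0.0116] [348. 161.]
wrist jar 0.96 [ 0.4255 -0.1176  0.0016] [245. 177.]
wrist jar 0.95 [ 0.513  -0.3276 -0.0018] [323. 277.]
wrist jar 0.79 [ 0.4181 -0.2579 -0.0034] [263. 252.]
wrist jar 0.7 [ 0.4249 -0.4629  0.0014] [293. 345.]
wrist jar 0.67 [ 0.4549 -0.3582  0.0024] [295. 298.]
wrist jar 0.5 [ 0.3089 -0.3068  0.0037] [211. 288.]
wrist jar 0.5 [ 0.5953 -0.1253  0.0099] [348. 161.]
4.0667 [[-0.0, 0.98, -0.199, 0.552], [0.0, -0.199, -0.98, -0.104], [-1.0, -0.0, -0.0, 0.351], [0.0, 0.0, 0.0, 1.0]]
```

View pics/w_a.png

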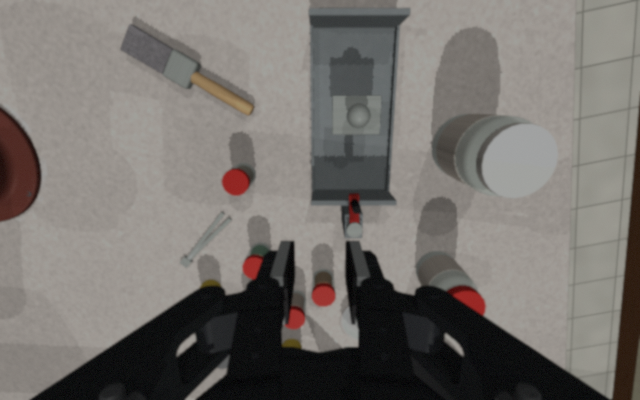

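```bash
python3 - <<'E'
import cv2
b=cv2.imread('pics/w_a.png'); cv2.imwrite('pics/c3.png',cv2.resize(b[0:250,290:430],None,fx=3.2,fy=2.4*1,interpolation=cv2.INTER_CUBIC) if 0 else cv2.resize(b[0:250,290:430],(448*1,600*1) if 0 else None,fx=2.4,fy=2.4,interpolation=cv2.INTER_CUBIC))
from h import *
T=c2w('wrist')
# model overlay test for several yaw/origin
def pts(o,yaw):
    c,s=np.cos(yaw),np.sin(yaw); Rm=np.array([[c,-s],[s,c]])
    P=[(-62,-126,72),(62,-126,72),(62,126,72),(-62,126,72),(62,-118,72),(-62,-118,72),(0,-156,82),(0,-116,105),(0,0,94),(-32,-25,72),(32,-25,72),(32,25,72),(-32,25,72)]
    return [np.append(o+Rm@np.array(p[:2])/1000,p[2]/1000) for p in P]
for o,y in [((0.614,-0.054),-0.205),((0.614,-0.054),-0.18)]:
    im=b.copy(); im=cv2.resize(im,None,fx=3,fy=3,interpolation=cv2.INTER_CUBIC)
    for p in pts(np.array(o),y):
        u=proj('wrist',T,p); cv2.circle(im,tuple(int(round(3*v+1)) for v in u),3,(0,255,0),-1)
    cv2.imwrite(f'pics/ov{int(-y*1000)}.png',im[0:720:,900:1260][:, :])
E
python3 -c "
import cv2,numpy as np
a=cv2.imread('pics/ov205.png');b=cv2.imread('pics/ov180.png')
cv2.imwrite('pics/ov.png',cv2.resize(np.hstack([a,b]),(600,600)))"
```

```text
(no output)
```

View pics/ov.png

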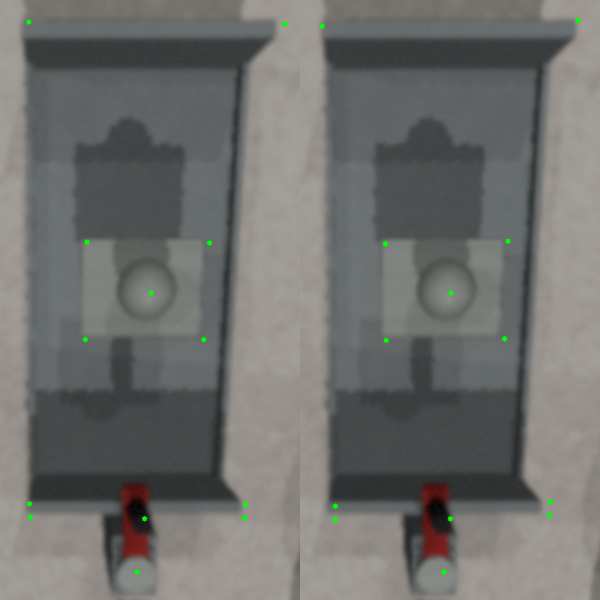

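```bash
python3 - <<'E'
from h import *
from scipy.optimize import least_squares
T=c2w('wrist')
P=np.array([(-62,126,72),(62,126,72),(-62,-126,72),(62,-126,72),(-32,25,72),(32,25,72),(32,-25,72),(-32,-25,72)])/1000
U=np.array([(22,20),(277,20),(28,513),(241,513),(82,238),(202,238),(200,335),(84,336)])*0.4+[300,0]
def f(x):
    c,s=np.cos(x[2]),np.sin(x[2]); return np.concatenate([proj('wrist',T,[x[0]+c*p[0]-s*p[1],x[1]+s*p[0]+c*p[1],p[2]])-u for p,u in zip(P,U)])
r=least_squares(f,[.614,-.054,-.2]); print(r.x, np.round(r.fun,1))
E
```

```text
[ 0.61257907 -0.05238788 -0.19679722] [-0.1 -0.3  0.3 -0.6 -0.2  0.5  0.5  0.2 -0.1  0.2  1.   0.1 -0.2  0.3
 -1.2  0. ]
```

Request:
send_rows(motion=[[[0.6, -1.1, -3.0, 0, 0, 0], [0.6, -1.1, -3.0, 0, 0, 0], [0.6, -1.1, -3.0, 0, 0, 0], [0.6, -1.1, -3.0, 0, 0, 0], [0.6, -1.1, -3.0, 0, 0, 0], [0.5, -1.1, -3.0, 0, 0, 0], [0, 0, -1.0, 0, 0, 0], [0, 0, 0, 0, 0, 0]]])

```text
time: 4.73
tool_pos: [0.585, -0.1694, 0.1574]
tool_rot: [-0.445, -0.547, -0.45, 0.549]
contact_force: [-0.2, 0.8, -0.4]
gripper_width: 0.301
```

```bash
python3 look.py b.png button_peg,button_pivot
```

```text
wrist button_peg 0.72 [ 0.5878 -0.1698  0.1044] [325. 220.]
wrist button_peg 0.57 [ 5.133e-01 -3.288e-01 -4.000e-04] [288. 325.]
wrist button_pivot 0.91 [ 0.5802 -0.2075  0.0812] [324. 255.]
4.8833 [[0.003, 0.98, -0.199, 0.588], [-0.001, -0.199, -0.98, -0.171], [-1.0, 0.003, 0.0, 0.164], [0.0, 0.0, 0.0, 1.0]]
```

View pics/w_b.png

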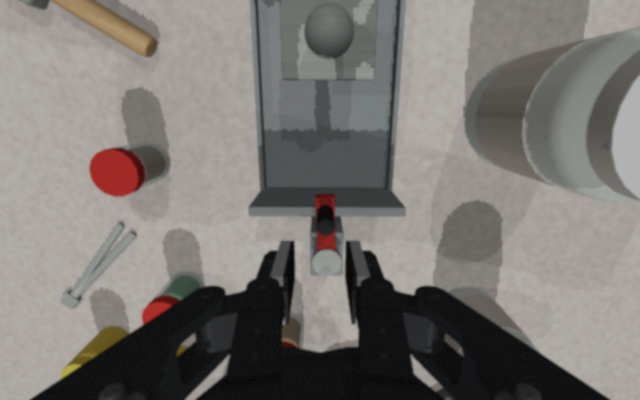

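```bash
python3 - <<'E'
import numpy as np
a=1.373+np.arange(18)*0.1
p=4*np.c_[np.cos(a),np.sin(a)]; print(np.round(np.diff(p,axis=0),2).tolist())
E
```

```text
[[-0.4, 0.06], [-0.4, 0.02], [-0.4, -0.02], [-0.4, -0.06], [-0.39, -0.1], [-0.38, -0.14], [-0.36, -0.17], [-0.34, -0.21], [-0.32, -0.24], [-0.29, -0.27], [-0.26, -0.3], [-0.23, -0.33], [-0.2, -0.35], [-0.16, -0.37], [-0.13, -0.38], [-0.09, -0.39], [-0.05, -0.4]]
```

Request:
send_rows(motion=[[[0, 0, -2.0, 0, 0, 0], [0, 0, -2.0, 0, 0, 0], [0, 0, -1.6, 0, 0, 0], [0, 0, -1.0, 0, 0, 0], [0, 0, 0, 0, 0, 0], [0, 0, 0, 0, 0, 0]]])

```text
time: 5.38
tool_pos: [0.588, -0.1713, 0.0968]
tool_rot: [0.448, 0.548, 0.447, -0.547]
contact_force: [-0.4, -0.1, -0.1]
gripper_width: 0.303
```

Request:
send_rows(motion=[[[-0.4, 0.06, 0, 0, 0, 0.1], [-0.4, 0.02, 0, 0, 0, 0.1], [-0.4, -0.02, 0, 0, 0, 0.1], [-0.4, -0.06, 0, 0, 0, 0.1], [-0.39, -0.1, 0, 0, 0, 0.1], [-0.38, -0.14, 0, 0, 0, 0.1], [-0.36, -0.17, 0, 0, 0, 0.1], [-0.34, -0.21, 0, 0, 0, 0.1], [-0.32, -0.24, 0, 0, 0, 0.1]]])

```text
time: 6.13
tool_pos: [0.5551, -0.1806, 0.0983]
tool_rot: [0.643, 0.297, 0.64, -0.297]
contact_force: [1.7, -0.4, -0.8]
gripper_width: 0.3
```

Request:
send_rows(motion=[[[-0.29, -0.27, 0, 0, 0, 0.1], [-0.26, -0.3, 0, 0, 0, 0.1], [-0.23, -0.33, 0, 0, 0, 0.1], [-0.2, -0.35, 0, 0, 0, 0.1], [-0.16, -0.37, 0, 0, 0, 0.1], [-0.13, -0.38, 0, 0, 0, 0.1], [-0.09, -0.39, 0, 0, 0, 0.1], [-0.05, -0.4, 0, 0, 0, 0.0], [0, -0.2, 0, 0, 0, 0], [0, 0, 0, 0, 0, 0]]])

```text
time: 6.97
tool_pos: [0.5405, -0.2086, 0.0977]
tool_rot: [0.705, 0.063, 0.704, -0.061]
contact_force: [-0.5, 7.8, 5.4]
gripper_width: 0.3
```

```bash
python3 look.py c.png button_peg,button_pivot
```

```text
wrist button_peg 0.73 [ 5.114e-01 -3.293e-01 -2.000e-04] [166. 192.]
wrist button_peg 0.7 [ 0.5406 -0.2009  0.1037] [334. 260.]
wrist button_pivot 0.88 [ 0.5817 -0.2066  0.0785] [334. 301.]
7.1167 [[0.002, 0.175, 0.985, 0.541], [0.003, 0.985, -0.175, -0.209], [-1.0, 0.003, 0.002, 0.098], [0.0, 0.0, 0.0, 1.0]]
```

View pics/w_c.png

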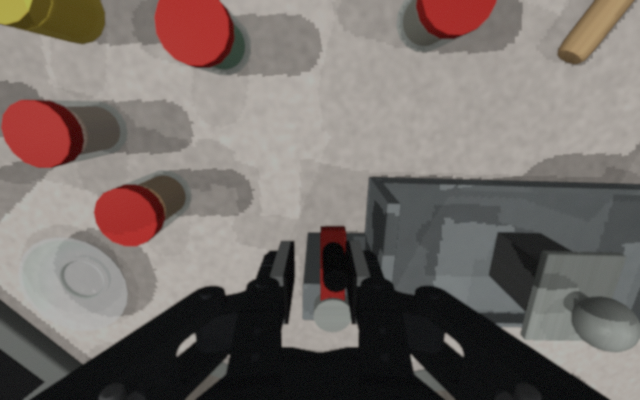

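Request:
send_rows(motion=[[[0, 0.5, 0, 0, 0, 0], [0, 0.3, 2.0, 0, 0, 0], [0, 0, 3.0, 0, 0, 0], [0, 0, 3.0, 0, 0, 0], [-0.7, -3.2, 0, 0, 0, -0.02], [-0.7, -3.2, 0, 0, 0, 0], [-0.7, -3.2, 0, 0, 0, 0], [-0.7, -3.1, -2.0, 0, 0, 0], [0, 0, -2.0, 0, 0, 0], [0, 0, 0, 0, 0, 0]]], fingers=0.3)

```text
time: 7.95
tool_pos: [0.5089, -0.329, 0.1316]
tool_rot: [0.702, 0.071, 0.706, -0.069]
contact_force: [-0.4, 0.7, -1.4]
gripper_width: 0.701
```

```bash
python3 look.py d.png jar,button_peg
```

```text
wrist jar 0.96 [ 0.4568 -0.3583 -0.0018] [275. 141.]
wrist jar 0.9 [ 3.794e-01 -3.515e-01  1.000e-04] [261.  45.]
wrist jar 0.86 [ 0.4235 -0.4653  0.0009] [146. 128.]
wrist jar 0.76 [ 0.4187 -0.255  -0.0044] [384.  72.]
wrist jar 0.69 [ 5.127e-01 -3.320e-01  2.000e-04] [317. 195.]
wrist jar 0.63 [ 4.259e-01 -1.147e-01 -2.000e-04] [556.  45.]
wrist button_peg 0.76 [ 0.5402 -0.2025  0.1058] [534. 245.]
8.1 [[0.001, 0.192, 0.981, 0.512], [-0.001, 0.981, -0.192, -0.329], [-1.0, -0.0, 0.001, 0.136], [0.0, 0.0, 0.0, 1.0]]
```

View pics/w_d.png

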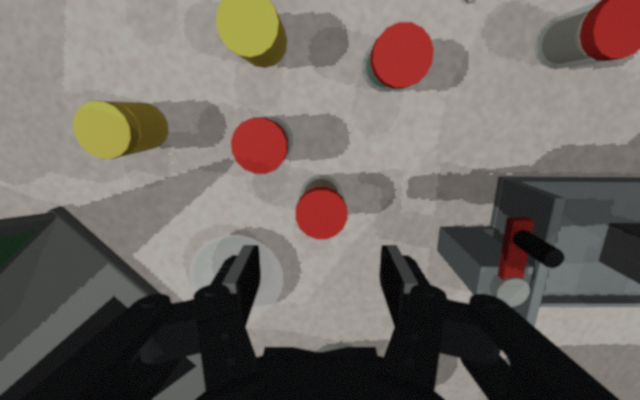

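Request:
send_rows(motion=[[[0, 0, -3.0, 0, 0, 0], [0, 0, -3.0, 0, 0, 0], [0, 0, -3.0, 0, 0, 0], [0, 0, -1.5, 0, 0, 0], [0, 0, -1.0, 0, 0, 0], [0, 0, 0, 0, 0, 0]]])

```text
time: 8.6
tool_pos: [0.5111, -0.3275, 0.0193]
tool_rot: [0.703, 0.068, 0.704, -0.067]
contact_force: [-0.5, -0.0, -0.3]
gripper_width: 0.698
```

Request:
send_rows(motion=[[[0, 0, 0, 0, 0, 0], [0, 0, 0, 0, 0, 0], [0, 0, 0, 0, 0, 0], [0, 0, 0, 0, 0, 0], [0, 0, 0, 0, 0, 0], [0, 0, 0, 0, 0, 0]]], fingers=1.0)

```text
time: 9.1
tool_pos: [0.513, -0.33, 0.023]
tool_rot: [0.705, 0.067, 0.702, -0.069]
contact_force: [1.0, 1.2, 6.5]
gripper_width: 0.453
```

Request:
send_rows(motion=[[[0, 0, 2.0, 0, 0, 0], [0, 0, 3.5, 0, 0, 0], [0, 0, 3.5, 0, 0, 0], [0, 0, 3.5, 0, 0, 0], [0, 0, 3.0, 0, 0, 0], [1.9, 3.3, 0, 0, 0, 0], [1.9, 3.3, 0, 0, 0, 0], [1.9, 3.3, 0, 0, 0, 0], [1.9, 3.3, 0, 0, 0, 0], [2.0, 3.3, 0, 0, 0, 0], [2.0, 3.3, 0, 0, 0, 0], [0, 0, 0, 0, 0, 0]]])

```text
time: 10.1
tool_pos: [0.6295, -0.1252, 0.1754]
tool_rot: [0.704, 0.067, 0.704, -0.065]
contact_force: [-0.9, 0.4, -0.9]
gripper_width: 0.453
```

```bash
python3 look.py e.png ball,bay,button_pivot,carrier
```

```text
wrist ball 0.83 [ 0.6142 -0.0532  0.093 ] [410. 170.]
wrist bay 0.91 [0.6275 0.0195 0.0042] [457. 152.]
wrist bay 0.62 [ 0.5992 -0.1269  0.0102] [312. 153.]
wrist button_pivot 0.83 [ 0.5806 -0.2073  0.0785] [205. 161.]
wrist carrier 0.86 [ 0.6179 -0.0523  0.0009] [386. 156.]
10.35 [[-0.0, 0.193, 0.981, 0.627], [-0.0, 0.981, -0.193, -0.132], [-1.0, -0.0, -0.0, 0.175], [0.0, 0.0, 0.0, 1.0]]
```

View pics/w_e.png

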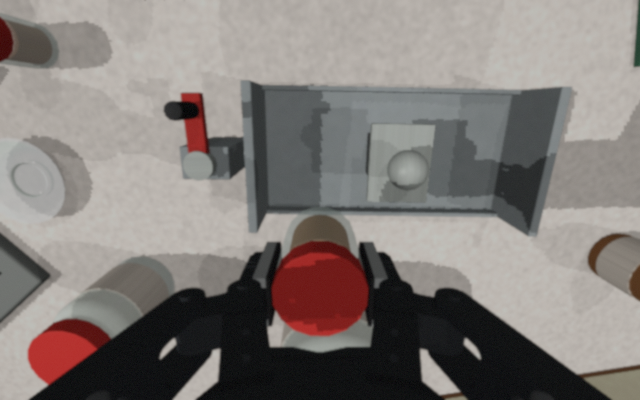

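Request:
send_rows(motion=[[[0.1, 0.2, -3.0, 0, 0, 0], [0, 0, -3.0, 0, 0, 0], [0, 0, -3.0, 0, 0, 0], [0, 0, -2.5, 0, 0, 0], [0, 0, -2.0, 0, 0, 0], [0, 0, -0.8, 0, 0, 0], [0, 0, 0, 0, 0, 0], [0, 0, 0, 0, 0, 0]]])

```text
time: 11.02
tool_pos: [0.6282, -0.1302, 0.0327]
tool_rot: [0.704, 0.069, 0.704, -0.069]
contact_force: [0.5, -0.3, -0.9]
gripper_width: 0.452
```

Request:
send_rows(motion=[[[0, 0, 0, 0, 0, 0], [0, 0, 0, 0, 0, 0], [0, 0, 0, 0, 0, 0]]], fingers=0.4)

```text
time: 11.27
tool_pos: [0.6287, -0.1293, 0.0331]
tool_rot: [0.704, 0.068, 0.703, -0.068]
contact_force: [-0.4, 0.5, 1.0]
gripper_width: 0.599
```

Request:
send_rows(motion=[[[0, 0, 2.0, 0, 0, 0], [0, 0, 3.5, 0, 0, 0], [0, 0, 3.5, 0, 0, 0], [0, 0, 3.0, 0, 0, 0], [0, 0, 2.0, 0, 0, 0]]])

```text
time: 11.68
tool_pos: [0.6299, -0.1294, 0.1771]
tool_rot: [0.706, 0.068, 0.702, -0.069]
contact_force: [-0.4, 0.0, 1.7]
gripper_width: 0.597
```

Request:
send_rows(motion=[[[-2.45, -3.28, 0, 0, 0, 0], [-2.45, -3.28, 0, 0, 0, 0], [-2.45, -3.28, 0, 0, 0, 0], [-2.45, -3.28, 0, 0, 0, 0], [-2.45, -3.28, 0, 0, 0, 0], [-2.45, -3.28, -1, 0, 0, 0], [-2.45, -3.28, -2.0, 0, 0, 0], [0, 0, -1.5, 0, 0, 0], [0, 0, 0, 0, 0, 0]]], fingers=0.3)

```text
time: 12.43
tool_pos: [0.4563, -0.3554, 0.1259]
tool_rot: [0.702, 0.071, 0.705, -0.068]
contact_force: [-1.1, 0.4, -1.2]
gripper_width: 0.699
```

```bash
python3 look.py f.png jar
```

```text
wrist jar 0.93 [ 0.4269 -0.1135  0.0023] [595. 105.]
wrist jar 0.85 [ 0.4577 -0.3601 -0.0006] [314. 194.]
wrist jar 0.82 [ 0.3821 -0.3498  0.0013] [308. 107.]
wrist jar 0.8 [ 0.4185 -0.2582 -0.0015] [421. 129.]
wrist jar 0.65 [ 3.039e-01 -4.156e-01  3.000e-04] [205.  22.]
wrist jar 0.63 [ 0.4217 -0.4612 -0.002 ] [196. 177.]
12.5333 [[-0.0, 0.192, 0.981, 0.459], [0.001, 0.981, -0.192, -0.355], [-1.0, 0.001, -0.001, 0.129], [0.0, 0.0, 0.0, 1.0]]
```

View pics/w_f.png

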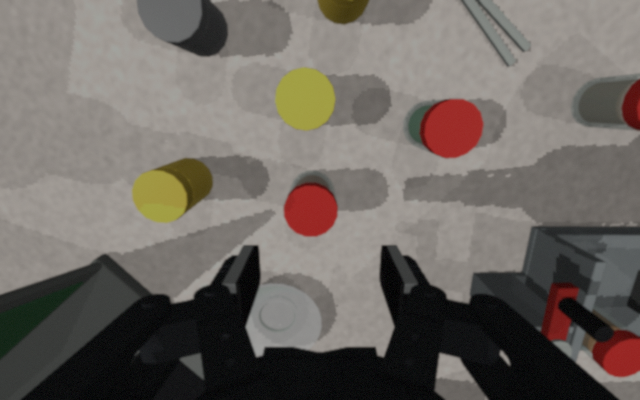

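Request:
send_rows(motion=[[[-0.1, -0.4, -3.0, 0, 0, 0], [0, 0, -3.0, 0, 0, 0], [0, 0, -3.0, 0, 0, 0], [0, 0, -1.3, 0, 0, 0], [0, 0, -0.5, 0, 0, 0], [0, 0, 0, 0, 0, 0]]])

```text
time: 13.03
tool_pos: [0.4587, -0.3585, 0.021]
tool_rot: [0.704, 0.068, 0.704, -0.067]
contact_force: [-1.2, 0.4, -0.0]
gripper_width: 0.699
```

Request:
send_rows(motion=[[[0, 0, 0, 0, 0, 0], [0, 0, 0, 0, 0, 0], [0, 0, 0, 0, 0, 0], [0, 0, 0, 0, 0, 0], [0, 0, 0, 0, 0, 0], [0, 0, 0, 0, 0, 0]]], fingers=1.0)

```text
time: 13.53
tool_pos: [0.4599, -0.3608, 0.024]
tool_rot: [0.705, 0.067, 0.702, -0.069]
contact_force: [0.0, 0.4, 6.7]
gripper_width: 0.458
```

Request:
send_rows(motion=[[[0, 0, 2.0, 0, 0, 0], [0, 0, 3.5, 0, 0, 0], [0, 0, 3.5, 0, 0, 0], [0, 0, 3.5, 0, 0, 0], [0, 0, 3.0, 0, 0, 0], [1.6, 3.5, 0, 0, 0, 0], [1.6, 3.5, 0, 0, 0, 0], [1.6, 3.5, 0, 0, 0, 0], [1.6, 3.5, 0, 0, 0, 0], [1.6, 3.4, 0, 0, 0, 0], [1.6, 3.4, 0, 0, 0, 0], [1.5, 3.4, 0, 0, 0, 0]]])

```text
time: 14.53
tool_pos: [0.5695, -0.1154, 0.1764]
tool_rot: [0.704, 0.068, 0.704, -0.068]
contact_force: [0.8, -0.4, -1.2]
gripper_width: 0.452
```

Request:
send_rows(motion=[[[0, 0, 0, 0, 0, 0], [0, 0, 0, 0, 0, 0]]])

```text
time: 14.7
tool_pos: [0.5694, -0.1155, 0.1762]
tool_rot: [0.704, 0.067, 0.704, -0.067]
contact_force: [0.0, 0.4, -1.1]
gripper_width: 0.45
```

```bash
python3 look.py g.png jar,ball,button_peg
```

```text
wrist jar 0.97 [ 0.3785 -0.3513 -0.0008] [35. 30.]
wrist jar 0.93 [ 0.566  -0.1122  0.1526] [324. 232.]
wrist jar 0.76 [ 0.4179 -0.256  -0.0016] [145.  54.]
wrist jar 0.72 [ 0.4254 -0.1173  0.0035] [288.  30.]
wrist ball 0.69 [ 0.6122 -0.0509  0.0942] [409. 242.]
wrist ball 0.6 [ 0.5638 -0.113   0.1527] [322. 229.]
wrist button_peg 0.89 [ 0.5416 -0.2018  0.1062] [195. 197.]
wrist button_peg 0.64 [0.7783 0.1858 0.0014] [597. 299.]
14.9 [[-0.0, 0.193, 0.981, 0.569], [-0.0, 0.981, -0.193, -0.118], [-1.0, -0.0, -0.0, 0.176], [0.0, 0.0, 0.0, 1.0]]
```

View pics/w_g.png

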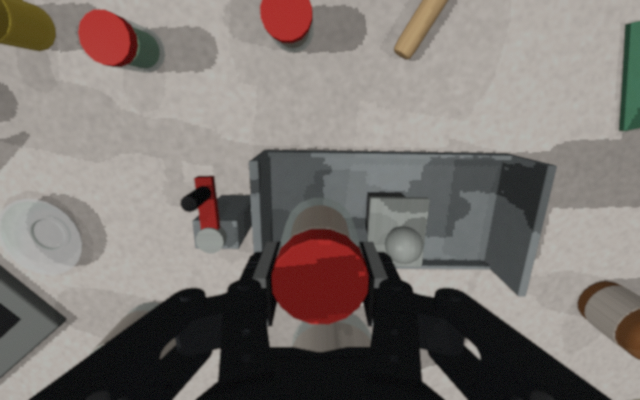

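Request:
send_rows(motion=[[[0, 0, -3.0, 0, 0, 0], [0, 0, -3.0, 0, 0, 0], [0, 0, -3.0, 0, 0, 0], [0, 0, -2.5, 0, 0, 0], [0, 0, -2.0, 0, 0, 0], [0, 0, -0.9, 0, 0, 0], [0, 0, 0, 0, 0, 0], [0, 0, 0, 0, 0, 0]]])

```text
time: 15.57
tool_pos: [0.5694, -0.1186, 0.0328]
tool_rot: [0.704, 0.069, 0.703, -0.069]
contact_force: [0.7, -0.7, -0.4]
gripper_width: 0.457
```

Request:
send_rows(motion=[[[0, 0, 0, 0, 0, 0], [0, 0, 0, 0, 0, 0], [0, 0, 0, 0, 0, 0]]], fingers=0.4)

```text
time: 15.82
tool_pos: [0.5694, -0.1177, 0.0327]
tool_rot: [0.704, 0.068, 0.703, -0.068]
contact_force: [-0.2, -0.2, 0.7]
gripper_width: 0.602
```

Request:
send_rows(motion=[[[0, 0, 2.0, 0, 0, 0], [0, 0, 3.5, 0, 0, 0], [0, 0, 3.5, 0, 0, 0], [0, 0, 3.0, 0, 0, 0], [0, 0, 2.0, 0, 0, 0]]])

```text
time: 16.23
tool_pos: [0.5706, -0.1178, 0.1766]
tool_rot: [0.706, 0.068, 0.702, -0.069]
contact_force: [0.4, -0.3, 0.1]
gripper_width: 0.602
```

Request:
send_rows(motion=[[[-2.9, -2.65, 0, 0, 0, 0], [-2.9, -2.65, 0, 0, 0, 0], [-2.9, -2.65, 0, 0, 0, 0], [-2.9, -2.65, -1.5, 0, 0, 0], [-2.9, -2.65, -1.5, 0, 0, 0], [-0.7, -0.55, -1.5, 0, 0, 0], [0, 0, 0, 0, 0, 0]]], fingers=0.3)

```text
time: 16.82
tool_pos: [0.4144, -0.255, 0.1244]
tool_rot: [0.702, 0.07, 0.705, -0.069]
contact_force: [-1.1, 1.1, -0.7]
gripper_width: 0.701
```

```bash
python3 look.py i.png jar
```

```text
wrist jar 0.87 [ 0.4221 -0.4635 -0.0013] [106. 241.]
wrist jar 0.86 [ 0.4289 -0.1161  0.0005] [475. 179.]
wrist jar 0.74 [ 0.3784 -0.3483  0.0005] [208. 174.]
wrist jar 0.71 [ 0.3073 -0.3095  0.0023] [227.  81.]
wrist jar 0.71 [ 3.076e-01 -4.176e-01  2.000e-04] [103. 109.]
wrist jar 0.6 [ 0.4165 -0.2564 -0.0053] [318. 194.]
wrist jar 0.56 [ 0.6259 -0.1301  0.0081] [474. 362.]
16.9167 [[-0.0, 0.193, 0.981, 0.418], [0.001, 0.981, -0.193, -0.255], [-1.0, 0.001, -0.0, 0.127], [0.0, 0.0, 0.0, 1.0]]
```

View pics/w_i.png

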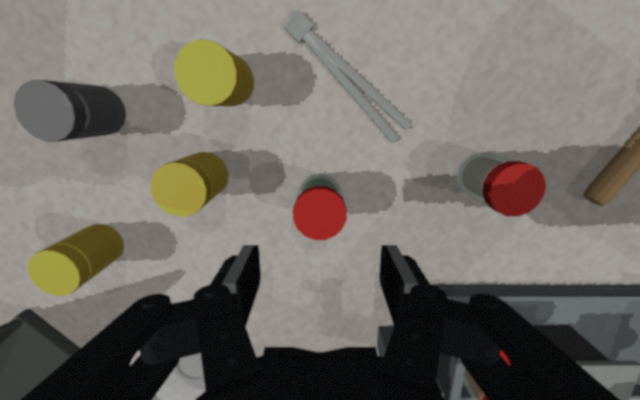

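Request:
send_rows(motion=[[[0, -0.1, -3.0, 0, 0, 0], [0, 0, -3.0, 0, 0, 0], [0, 0, -3.0, 0, 0, 0], [0, 0, -1.5, 0, 0, 0], [0, 0, -0.4, 0, 0, 0], [0, 0, 0, 0, 0, 0]]])

```text
time: 17.42
tool_pos: [0.4185, -0.2549, 0.0182]
tool_rot: [0.704, 0.068, 0.704, -0.067]
contact_force: [0.3, -0.8, 0.4]
gripper_width: 0.695
```

Request:
send_rows(motion=[[[0, 0, 0, 0, 0, 0], [0, 0, 0, 0, 0, 0], [0, 0, 0, 0, 0, 0], [0, 0, 0, 0, 0, 0], [0, 0, 0, 0, 0, 0], [0, 0, 0, 0, 0, 0]]], fingers=1.0)

```text
time: 17.92
tool_pos: [0.4197, -0.257, 0.0209]
tool_rot: [0.705, 0.067, 0.702, -0.069]
contact_force: [1.2, 2.5, 6.3]
gripper_width: 0.452
```

Request:
send_rows(motion=[[[0, 0, 2.0, 0, 0, 0], [0, 0, 3.5, 0, 0, 0], [0, 0, 3.5, 0, 0, 0], [0, 0, 3.5, 0, 0, 0], [0, 0, 3.2, 0, 0, 0]]])

```text
time: 18.33
tool_pos: [0.4175, -0.2558, 0.1777]
tool_rot: [0.704, 0.068, 0.703, -0.068]
contact_force: [0.9, -1.0, -0.8]
gripper_width: 0.457
```

Request:
send_rows(motion=[[[2.6, 2.9, 0, 0, 0, 0], [2.6, 2.9, 0, 0, 0, 0], [2.6, 2.9, 0, 0, 0, 0], [2.6, 2.9, 0, 0, 0, 0], [2.6, 2.9, 0, 0, 0, 0], [2.6, 2.9, 0, 0, 0, 0], [2.6, 2.9, 0, 0, 0, 0], [2.6, 2.9, 0, 0, 0, 0], [2.6, 2.9, 0, 0, 0, 0], [0.5, 0.6, 0, 0, 0, 0], [0, 0, 0, 0, 0, 0], [0, 0, 0, 0, 0, 0]]])

```text
time: 19.33
tool_pos: [0.6562, 0.011, 0.175]
tool_rot: [0.703, 0.068, 0.704, -0.068]
contact_force: [0.0, -1.0, -1.1]
gripper_width: 0.454
```

```bash
python3 look.py j.png jar,ball,button_peg,bay
```

```text
wrist jar 0.8 [0.6548 0.0081 0.152 ] [314. 237.]
wrist jar 0.78 [ 0.5675 -0.1177  0.0044] [175. 119.]
wrist jar 0.76 [ 0.6298 -0.1317  0.008 ] [180. 182.]
wrist ball 0.8 [ 0.612  -0.0525  0.0957] [223. 167.]
wrist bay 0.86 [ 0.595  -0.1256  0.0102] [173. 148.]
wrist bay 0.74 [0.628  0.0178 0.0044] [321. 153.]
19.5833 [[-0.0, 0.193, 0.981, 0.656], [-0.0, 0.981, -0.193, 0.01], [-1.0, -0.0, -0.0, 0.176], [0.0, 0.0, 0.0, 1.0]]
```

View pics/w_j.png

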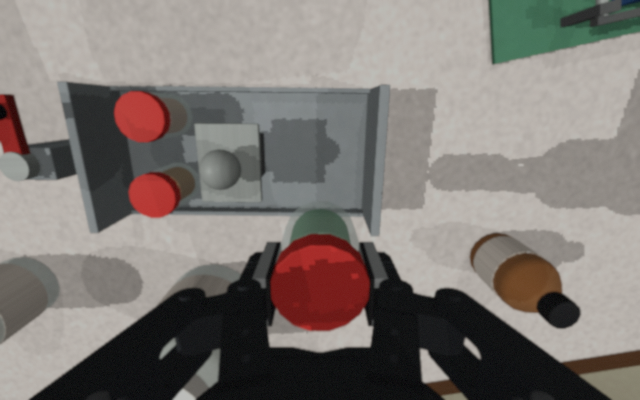

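Request:
send_rows(motion=[[[0, 0.1, -3.0, 0, 0, 0], [0, 0, -3.0, 0, 0, 0], [0, 0, -3.0, 0, 0, 0], [0, 0, -2.5, 0, 0, 0], [0, 0, -2.0, 0, 0, 0], [0, 0, -1.1, 0, 0, 0], [0, 0, 0, 0, 0, 0], [0, 0, 0, 0, 0, 0]]])

```text
time: 20.25
tool_pos: [0.657, 0.0115, 0.0301]
tool_rot: [0.704, 0.068, 0.703, -0.068]
contact_force: [-0.5, -0.5, -1.6]
gripper_width: 0.457
```

Request:
send_rows(motion=[[[0, 0, 0, 0, 0, 0], [0, 0, 0, 0, 0, 0], [0, 0, 0, 0, 0, 0]]], fingers=0.4)

```text
time: 20.5
tool_pos: [0.6572, 0.012, 0.0302]
tool_rot: [0.704, 0.068, 0.703, -0.068]
contact_force: [-0.9, -0.0, -0.2]
gripper_width: 0.598
```

Request:
send_rows(motion=[[[0, 0, 2.0, 0, 0, 0], [0, 0, 3.5, 0, 0, 0], [0, 0, 3.5, 0, 0, 0], [0, 0, 3.0, 0, 0, 0], [0, 0, 2.4, 0, 0, 0]]])

```text
time: 20.92
tool_pos: [0.6578, 0.0121, 0.1773]
tool_rot: [0.705, 0.068, 0.702, -0.068]
contact_force: [0.1, 0.3, -0.3]
gripper_width: 0.597
```

Request:
send_rows(motion=[[[-3.3, -1.83, 0, 0, 0, 0], [-3.3, -1.83, 0, 0, 0, 0], [-3.3, -1.83, 0, 0, 0, 0], [-3.3, -1.83, 0, 0, 0, 0], [-3.3, -1.83, 0, 0, 0, 0], [-3.3, -1.83, -1.5, 0, 0, 0], [-3.2, -1.8, -1.5, 0, 0, 0], [0, 0, -1.5, 0, 0, 0], [0, 0, 0, 0, 0, 0]]], fingers=0.3)

```text
time: 21.67
tool_pos: [0.4236, -0.1154, 0.1254]
tool_rot: [0.702, 0.07, 0.705, -0.068]
contact_force: [-0.1, -0.4, -0.9]
gripper_width: 0.699
```

```bash
python3 look.py k.png jar
```

```text
wrist jar 0.96 [ 0.31   -0.3081  0.0013] [ 67. 107.]
wrist jar 0.94 [0.6538 0.0128 0.0047] [476. 372.]
wrist jar 0.81 [ 0.4279 -0.1164  0.0038] [319. 198.]
wrist jar 0.75 [ 0.3809 -0.348   0.0029] [ 58. 197.]
wrist jar 0.71 [ 0.5651 -0.113   0.01  ] [349. 328.]
21.7667 [[0.0, 0.192, 0.981, 0.427], [0.0, 0.981, -0.192, -0.116], [-1.0, 0.0, 0.0, 0.129], [0.0, 0.0, 0.0, 1.0]]
```

View pics/w_k.png

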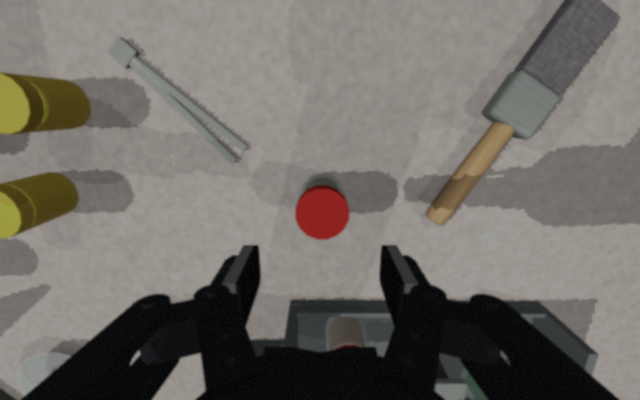

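Request:
send_rows(motion=[[[0, 0, -3.0, 0, 0, 0], [0, 0, -3.0, 0, 0, 0], [0, 0, -3.0, 0, 0, 0], [0, 0, -1.5, 0, 0, 0], [0, 0, -0.4, 0, 0, 0], [0, 0, 0, 0, 0, 0]]])

```text
time: 22.27
tool_pos: [0.4274, -0.1152, 0.0194]
tool_rot: [0.704, 0.068, 0.704, -0.067]
contact_force: [0.2, -1.1, -0.5]
gripper_width: 0.701
```

Request:
send_rows(motion=[[[0, 0, 0, 0, 0, 0], [0, 0, 0, 0, 0, 0], [0, 0, 0, 0, 0, 0], [0, 0, 0, 0, 0, 0], [0, 0, 0, 0, 0, 0], [0, 0, 0, 0, 0, 0]]], fingers=1.0)

```text
time: 22.77
tool_pos: [0.429, -0.1163, 0.0219]
tool_rot: [0.706, 0.068, 0.702, -0.068]
contact_force: [1.2, 2.8, 6.5]
gripper_width: 0.456
```

Request:
send_rows(motion=[[[0, 0, 2.0, 0, 0, 0], [0, 0, 3.5, 0, 0, 0], [0, 0, 3.5, 0, 0, 0], [0, 0, 3.5, 0, 0, 0], [0, 0, 3.2, 0, 0, 0], [0, 0, 0, 0, 0, 0]]])

```text
time: 23.27
tool_pos: [0.4304, -0.1174, 0.1848]
tool_rot: [0.709, 0.066, 0.699, -0.07]
contact_force: [-0.0, -0.4, -0.1]
gripper_width: 0.458
```

Request:
send_rows(motion=[[[2.8, 2.3, 0, 0, 0, 0], [2.8, 2.3, 0, 0, 0, 0], [2.8, 2.3, 0, 0, 0, 0], [2.8, 2.3, 0, 0, 0, 0], [2.8, 2.3, 0, 0, 0, 0], [2.8, 2.3, 0, 0, 0, 0], [0.3, 0.1, 0, 0, 0, 0], [0, 0, 0, 0, 0, 0], [0, 0, 0, 0, 0, 0]]])

```text
time: 24.02
tool_pos: [0.5971, 0.0234, 0.1755]
tool_rot: [0.703, 0.068, 0.704, -0.068]
contact_force: [-0.2, -0.2, -0.9]
gripper_width: 0.452
```

```bash
python3 look.py l.png jar,ball,bay,button_peg,cover,handle_bar
```

```text
wrist jar 0.75 [0.5957 0.0223 0.156 ] [317. 239.]
wrist jar 0.72 [ 0.5658 -0.1148  0.0076] [183. 177.]
wrist jar 0.66 [ 0.5971 -0.1234  0.0113] [183. 208.]
wrist jar 0.61 [ 0.6283 -0.1325  0.0087] [185. 235.]
wrist bay 0.83 [6.304e-01 2.080e-02 5.000e-04] [323. 209.]
wrist bay 0.7 [ 0.5982 -0.1266  0.0114] [180. 209.]
wrist button_peg 0.63 [ 0.5436 -0.2001  0.1066] [  3. 200.]
wrist button_peg 0.47 [ 0.6124 -0.0544 -0.0023] [253. 205.]
wrist cover 0.65 [ 0.5231  0.3239 -0.0026] [613.  46.]
wrist cover 0.57 [ 0.711  -0.3493 -0.0038] [ 45. 321.]
wrist handle_bar 0.44 [ 0.7107 -0.3502 -0.0036] [ 44. 321.]
24.3667 [[0.0, 0.193, 0.981, 0.597], [-0.0, 0.981, -0.193, 0.023], [-1.0, 0.0, 0.0, 0.177], [0.0, 0.0, 0.0, 1.0]]
```

View pics/w_l.png

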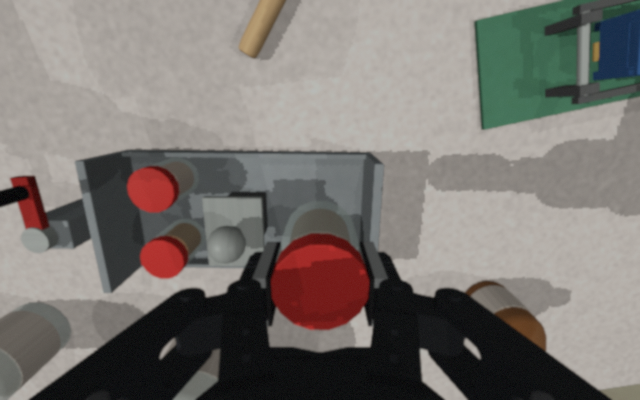

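Request:
send_rows(motion=[[[0.1, 0, -3.0, 0, 0, 0], [0, 0, -3.0, 0, 0, 0], [0, 0, -3.0, 0, 0, 0], [0, 0, -2.5, 0, 0, 0], [0, 0, -2.0, 0, 0, 0], [0, 0, -1.2, 0, 0, 0], [0, 0, 0, 0, 0, 0], [0, 0, 0, 0, 0, 0]]])

```text
time: 25.03
tool_pos: [0.5993, 0.0231, 0.0302]
tool_rot: [0.704, 0.068, 0.703, -0.068]
contact_force: [-0.3, 0.6, -0.4]
gripper_width: 0.449
```

Request:
send_rows(motion=[[[0, 0, 0, 0, 0, 0], [0, 0, 0, 0, 0, 0], [0, 0, 0, 0, 0, 0]]], fingers=0.4)

```text
time: 25.28
tool_pos: [0.5992, 0.0233, 0.0301]
tool_rot: [0.704, 0.068, 0.703, -0.068]
contact_force: [0.2, -0.4, -0.5]
gripper_width: 0.599
```

Request:
send_rows(motion=[[[0, 0, 2.0, 0, 0, 0], [0, 0, 3.5, 0, 0, 0], [0, 0, 3.5, 0, 0, 0], [0, 0, 3.0, 0, 0, 0], [0, 0, 3.0, 0, 0, 0]]])

```text
time: 25.7
tool_pos: [0.5989, 0.0234, 0.1817]
tool_rot: [0.704, 0.068, 0.703, -0.068]
contact_force: [0.6, 1.0, -0.2]
gripper_width: 0.606
```

Request:
send_rows(motion=[[[0, 2.0, 2.0, 0, 0, 0], [-1.2, 3.1, 1.3, 0, 0, 0], [-1.2, 3.1, 1.3, 0, 0, 0], [-1.2, 3.1, 1.3, 0, 0, 0], [-1.2, 3.1, 1.3, 0, 0, 0], [-1.2, 3.1, 1.3, 0, 0, 0], [-1.2, 3.1, 1.3, 0, 0, 0], [-1.2, 3.1, 1.3, 0, 0, 0], [-1.2, 3.1, 1.3, 0, 0, 0], [-1.2, 3.1, 1.3, 0, 0, 0], [0, 0, 0, 0, 0, 0]]], fingers=0.7)

```text
time: 26.62
tool_pos: [0.4894, 0.3273, 0.3204]
tool_rot: [0.705, 0.068, 0.703, -0.064]
contact_force: [0.1, 0.5, 0.8]
gripper_width: 0.298
```

```bash
python3 look.py m.png cover,handle_bar,handle_hinge,socket; python3 look.py m2.png cover,handle_bar,handle_hinge,socket
```

```text
wrist cover 0.7 [ 0.5217  0.3206 -0.0022] [318. 178.]
wrist handle_bar 0.9 [0.523  0.3845 0.0388] [362. 177.]
wrist handle_hinge 0.76 [0.5227 0.2571 0.0426] [274. 194.]
wrist socket 0.73 [0.5279 0.3255 0.0176] [322. 184.]
26.8667 [[-0.001, 0.193, 0.981, 0.491], [-0.001, 0.981, -0.193, 0.321], [-1.0, -0.001, -0.001, 0.315], [0.0, 0.0, 0.0, 1.0]]
wrist cover 0.96 [ 5.234e-01  3.228e-01 -1.000e-04] [325. 179.]
wrist cover 0.46 [0.5979 0.0209 0.0106] [151. 259.]
wrist handle_bar 0.82 [0.5247 0.3855 0.04  ] [370. 178.]
wrist handle_bar 0.38 [0.5227 0.3227 0.0009] [325. 178.]
wrist handle_hinge 0.73 [0.5237 0.2563 0.0413] [279. 194.]
wrist socket 0.79 [0.5284 0.324  0.0191] [326. 185.]
wrist socket 0.46 [ 6.153e-01 -5.600e-02  2.000e-04] [115. 273.]
27.1167 [[-0.001, 0.193, 0.981, 0.491], [-0.0, 0.981, -0.193, 0.322], [-1.0, -0.001, -0.001, 0.316], [0.0, 0.0, 0.0, 1.0]]
```

View pics/w_m.png

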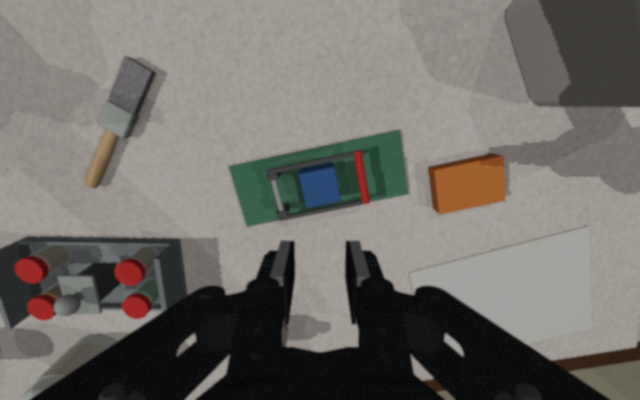

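```bash
python3 - <<'E'
from h import *
from scipy.optimize import least_squares
T=c2w('wrist')
for px in [(231,166),(401,131),(408,193),(247,226)]: print(np.round(ray('wrist',T,px,.006),4))
P=np.array([(-50,-130),(-50,130),(50,130),(50,-130)])/1000
U=np.array([(231,166),(401,131),(408,193),(247,226)])
def f(x):
    c,s=np.cos(x[2]),np.sin(x[2]); return np.concatenate([proj('wrist',T,[x[0]+c*p[0]-s*p[1],x[1]+s*p[0]+c*p[1],.006])-u for p,u in zip(P,U)])
r=least_squares(f,[.523,.322,0]); print(r.x, np.round(r.fun,1))
E
```

```text
[0.4765 0.1899 0.006 ]
[0.4745 0.4447 0.006 ]
[0.5691 0.4443 0.006 ]
[0.5741 0.1883 0.006 ]
[0.52393601 0.31673893 0.0103753 ] [-2.6 -0.3  0.9 -1.5  2.2  1.8 -0.5  0.8]
```

Request:
send_rows(motion=[[[0.4, 0, 0, 0, 0, 0.1], [0.4, 0, 0, 0, 0, 0.1], [0.4, 0, 0, 0.12, 0, 0], [0.4, 0, 0, 0.12, 0, 0], [0.4, 0, 0, 0.12, 0, 0], [0.4, 0, 0, 0.12, 0, 0], [0.4, 0, 0, 0.12, 0, 0], [0.4, 0, 0, 0.12, 0, 0], [0, 0, 0, 0.12, 0, 0], [0, 0, 0, 0.12, 0, 0], [0, 0, 0, 0, 0, 0]]])

```text
time: 28.03
tool_pos: [0.5221, 0.3197, 0.3111]
tool_rot: [0.626, 0.327, 0.628, 0.326]
contact_force: [0.0, -1.4, -1.5]
gripper_width: 0.3
```

```bash
python3 - <<'E'
from h import *
s=manip.state(); print(np.round(s['joint_pos'],2)); print(np.round(T_tool(),3))
E
```

```text
[ 0.03 -0.15  1.87  0.97  1.46 -1.68]
[[-0.001  0.002  1.     0.522]
 [ 0.819  0.573 -0.     0.32 ]
 [-0.573  0.819 -0.002  0.311]
 [ 0.     0.     0.     1.   ]]
```

Request:
send_rows(motion=[[[0, 0.8, -1.5, -0.12, 0, 0], [0, 0.8, -1.5, -0.12, 0, 0], [0, 0.8, -1.5, -0.12, 0, 0], [0, 0.8, -1.5, -0.12, 0, 0], [0, 0.8, -1.5, -0.12, 0, 0], [0, 0.8, -1.5, -0.12, 0, 0], [0, 0.8, -1.5, -0.12, 0, 0], [0, 0.6, -1.5, -0.12, 0, 0], [0, 0, -3.0, 0, 0, 0], [0, 0, -3.0, 0, 0, 0], [0, 0, 0, 0, 0, 0], [0, 0, 0, 0, 0, 0]]])

```text
time: 29.03
tool_pos: [0.5218, 0.3842, 0.1351]
tool_rot: [0.706, -0.004, 0.708, 0.002]
contact_force: [0.2, -0.2, 0.7]
gripper_width: 0.298
```

```bash
python3 look.py n.png cover,handle_bar,handle_hinge,socket
```

```text
wrist cover 0.75 [ 0.5237  0.3205 -0.0008] [252. 190.]
wrist cover 0.63 [0.5233 0.2575 0.0408] [164. 203.]
wrist handle_bar 0.7 [0.5236 0.3826 0.0389] [318. 204.]
wrist handle_hinge 0.57 [0.5231 0.259  0.0382] [167. 201.]
wrist socket 0.61 [0.5279 0.3226 0.0167] [250. 200.]
29.2833 [[0.004, -0.007, 1.0, 0.524], [0.002, 1.0, 0.007, 0.385], [-1.0, 0.002, 0.004, 0.14], [0.0, 0.0, 0.0, 1.0]]
```

View pics/w_n.png

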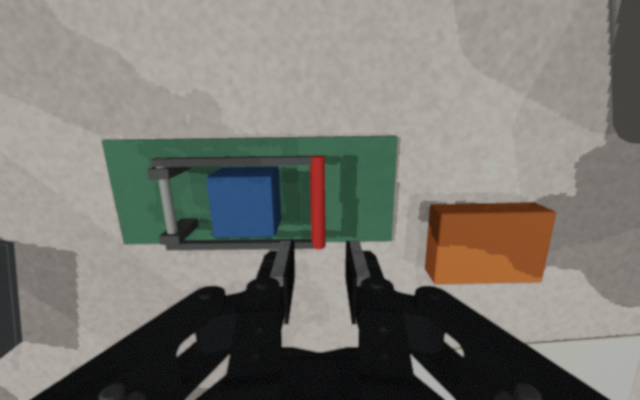

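Request:
send_rows(motion=[[[0, -0.1, -3.0, 0, 0, 0], [0, 0, -3.0, 0, 0, 0], [0, 0, -3.0, 0, 0, 0], [0, 0, -1.8, 0, 0, 0], [0, 0, -0.8, 0, 0, 0], [0, 0, 0, 0, 0, 0]]])

```text
time: 29.78
tool_pos: [0.5221, 0.3826, 0.0191]
tool_rot: [0.706, -0.003, 0.708, 0.002]
contact_force: [-0.2, -0.6, -0.6]
gripper_width: 0.3
```

Request:
send_rows(motion=[[[0, 0, 0, 0, 0, 0], [0, 0, 0, 0, 0, 0], [0, 0, 0, 0, 0, 0], [0, 0, 0, 0, 0, 0], [0, 0, 0, 0, 0, 0], [0, 0, 0, 0, 0, 0]]], fingers=1.0)

```text
time: 30.28
tool_pos: [0.5241, 0.3839, 0.0221]
tool_rot: [0.708, -0.002, 0.706, 0.003]
contact_force: [2.2, -1.6, 3.1]
gripper_width: 0.114
```

```bash
python3 - <<'E'
import numpy as np
# TCP offset from bar: d along approach. bar path: (r cos t, r sin t); approach (sin t,-cos t)
r,d=12.2,1.6
t=np.arange(0,1.61,.1)
p=np.c_[r*np.cos(t)+d*np.sin(t), r*np.sin(t)-d*np.cos(t)]
print(np.round(np.diff(p,axis=0),2).tolist())
E
```

```text
[[0.1, 1.23], [-0.02, 1.23], [-0.15, 1.22], [-0.27, 1.2], [-0.39, 1.17], [-0.5, 1.12], [-0.61, 1.07], [-0.71, 1.0], [-0.81, 0.92], [-0.9, 0.84], [-0.98, 0.75], [-1.05, 0.64], [-1.11, 0.54], [-1.15, 0.42], [-1.19, 0.31], [-1.22, 0.19]]
```

Request:
send_rows(motion=[[[0, 0.1, 1.23, 0.1, 0, 0], [0, -0.02, 1.23, 0.1, 0, 0], [0, -0.15, 1.22, 0.1, 0, 0], [0, -0.27, 1.2, 0.1, 0, 0], [0, 0, 0, 0, 0, 0]]])

```text
time: 30.7
tool_pos: [0.5237, 0.3793, 0.0712]
tool_rot: [0.694, 0.141, 0.691, 0.143]
contact_force: [-0.3, 3.8, 3.2]
gripper_width: 0.118
```

```bash
python3 look.py o.png handle_bar,handle_hinge; python3 -c "
from h import *
grab('scene','s_o.png')
im=cv2.imread('pics/s_o.png')[90:210,290:450]; cv2.imwrite('pics/s_oc.png',cv2.resize(im,None,fx=4,fy=4))"
```

```text
wrist handle_bar 0.82 [0.5231 0.3742 0.0893] [324. 275.]
wrist handle_hinge 0.82 [0.5221 0.257  0.0364] [ 48. 269.]
30.85 [[0.002, -0.008, 1.0, 0.524], [0.387, 0.922, 0.006, 0.38], [-0.922, 0.387, 0.005, 0.07], [0.0, 0.0, 0.0, 1.0]]
```

View pics/s_oc.png

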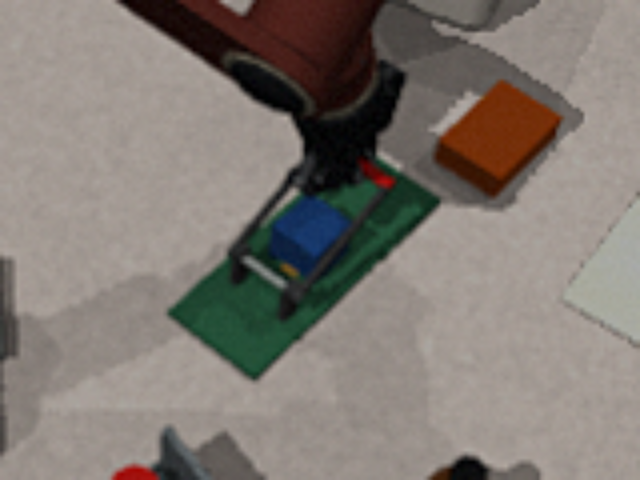

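View pics/w_o.png

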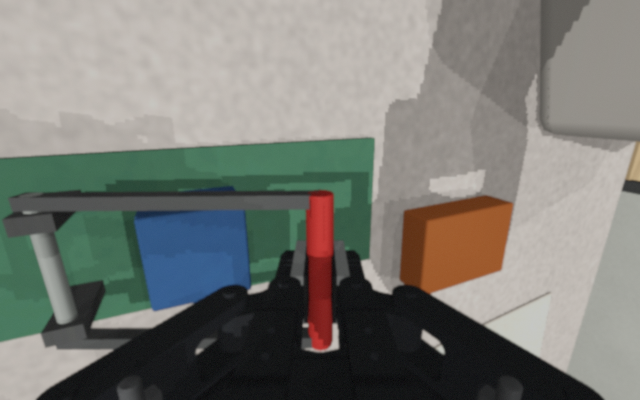

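Handle is lifting cleanly (bar held between pads, hinge unchanged). Continuing the arc.

Request:
send_rows(motion=[[[0, -0.39, 1.17, 0.1, 0, 0], [0, -0.5, 1.12, 0.1, 0, 0], [0, -0.61, 1.07, 0.1, 0, 0], [0, -0.71, 1.0, 0.1, 0, 0], [0, -0.81, 0.92, 0.1, 0, 0], [0, -0.9, 0.84, 0.1, 0, 0], [0, 0, 0, 0, 0, 0]]])

```text
time: 31.48
tool_pos: [0.523, 0.3418, 0.1334]
tool_rot: [0.619, 0.341, 0.618, 0.345]
contact_force: [-2.7, 7.2, 12.6]
gripper_width: 0.12
```

Request:
send_rows(motion=[[[0, -0.98, 0.75, 0.1, 0, 0], [0, -1.05, 0.64, 0.1, 0, 0], [0, -1.11, 0.54, 0.1, 0, 0], [0, 0, 0, 0, 0, 0]]])

```text
time: 31.82
tool_pos: [0.524, 0.3097, 0.1536]
tool_rot: [0.561, 0.43, 0.559, 0.434]
contact_force: [-1.8, 2.7, 15.3]
gripper_width: 0.117
```

```bash
python3 look.py p.png handle_bar,handle_hinge; python3 -c "
from h import *
print(manip.state()['joint_pos'])
grab('scene','s_p.png')
im=cv2.imread('pics/s_p.png')[90:210,290:450]; cv2.imwrite('pics/s_pc.png',cv2.resize(im,None,fx=4,fy=4))"
```

```text
wrist handle_bar 0.94 [0.5224 0.2939 0.1581] [319. 271.]
wrist handle_hinge 0.65 [0.5222 0.2594 0.0412] [ 49. 273.]
31.9667 [[-0.003, -0.009, 1.0, 0.524], [0.965, 0.261, 0.005, 0.311], [-0.261, 0.965, 0.008, 0.153], [0.0, 0.0, 0.0, 1.0]]
[-0.06372582  0.18584288  2.00182847  1.31701392  1.47191594 -2.192137  ]
```

View pics/s_pc.png

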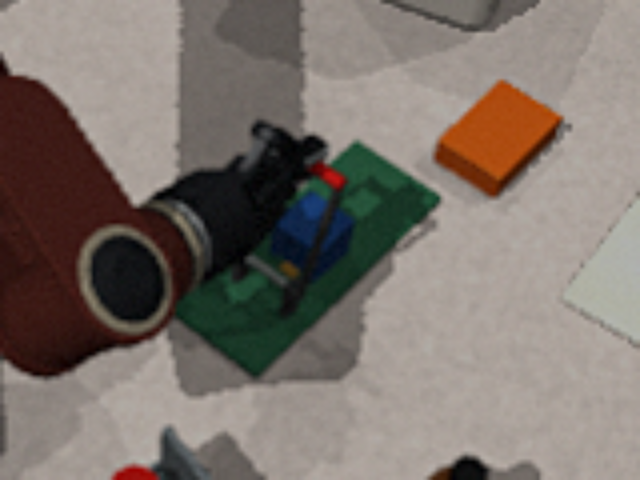

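Request:
send_rows(motion=[[[0, -1.15, 0.55, 0.1, 0, 0], [0, -1.19, 0.4, 0.1, 0, 0], [0, -1.22, 0.25, 0.1, 0, 0], [0, 0, 0, 0, 0, 0]]])

```text
time: 32.35
tool_pos: [0.5246, 0.2729, 0.1629]
tool_rot: [0.492, 0.509, 0.488, 0.511]
contact_force: [4.7, -0.0, 10.1]
gripper_width: 0.113
```

```bash
python3 look.py q.png handle_bar,handle_hinge; python3 -c "
from h import *
print(manip.state()['joint_pos'])
grab('scene','s_q.png')
im=cv2.imread('pics/s_q.png')[90:210,290:450]; cv2.imwrite('pics/s_qc.png',cv2.resize(im,None,fx=4,fy=4))"
```

```text
wrist handle_bar 0.72 [0.5235 0.2541 0.1587] [311. 275.]
wrist handle_hinge 0.84 [0.5248 0.261  0.0409] [ 56. 273.]
32.5 [[-0.0, -0.008, 1.0, 0.524], [0.999, -0.032, 0.0, 0.274], [0.032, 0.999, 0.008, 0.163], [0.0, 0.0, 0.0, 1.0]]
[-0.15212248  0.33374118  1.99002774  1.48939783  1.70389444 -2.3345136 ]
```

View pics/s_qc.png

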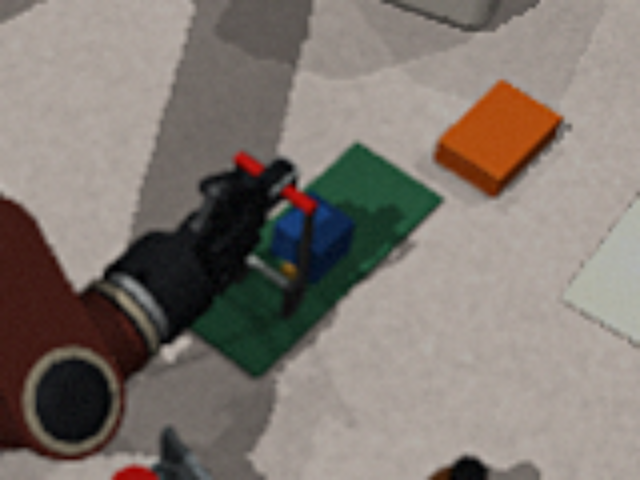

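Request:
send_rows(motion=[[[0, 0, 0, 0, 0, 0], [0, 0, 0, 0, 0, 0], [0, -1.5, 0, 0, 0, 0], [0, -2.0, 0, 0, 0, 0], [0, -2.0, 0.3, 0, 0, 0], [0, -1.0, 2.5, 0, 0, 0], [0, 0, 3.0, 0, 0, 0], [0, 0, 3.0, -0.1, 0, 0], [0, 0, 3.0, -0.12, 0, 0], [0, 0, 3.0, -0.12, 0, 0], [0, 0, 1.0, -0.12, 0, 0]]], fingers=0.6)

```text
time: 33.47
tool_pos: [0.5233, 0.2086, 0.3239]
tool_rot: [0.6, 0.377, 0.594, 0.382]
contact_force: [0.7, 0.8, 1.1]
gripper_width: 0.401
```

```bash
python3 look.py r.png handle_bar,handle_hinge,cover; python3 -c "
from h import *
print(manip.state()['joint_pos'])
grab('scene','s_r.png')
im=cv2.imread('pics/s_r.png')[90:290,230:450]; cv2.imwrite('pics/s_rc.png',cv2.resize(im,None,fx=3,fy=3))"
```

```text
wrist handle_bar 0.78 [0.5264 0.2563 0.1654] [176. 198.]
wrist handle_hinge 0.66 [0.5249 0.2602 0.042 ] [ 93. 180.]
wrist cover 0.92 [5.214e-01 3.207e-01 1.000e-04] [124. 163.]
33.6667 [[-0.001, -0.009, 1.0, 0.522], [0.908, 0.419, 0.005, 0.209], [-0.419, 0.908, 0.007, 0.32], [0.0, 0.0, 0.0, 1.0]]
[-0.2264947  -0.13224901  1.91792664  1.09732759  1.68213581 -1.87107995]
```

View pics/s_rc.png

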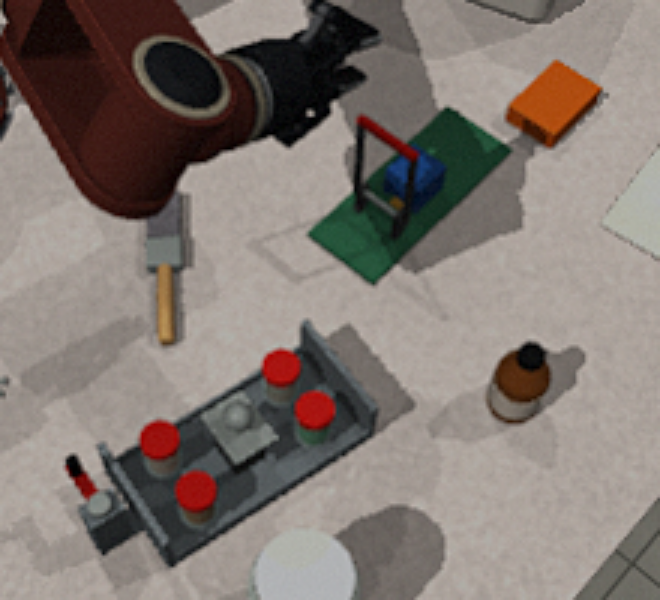

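Request:
send_rows(motion=[[[0, 0.8, 0.1, -0.12, 0, 0], [0, 0.8, 0.1, -0.12, 0, 0], [0, 0.8, 0.1, -0.12, 0, 0], [0, 0.8, 0.1, -0.12, 0, 0], [0, 0.8, 0, -0.12, 0, 0], [0, 0.8, 0, -0.12, 0, 0], [0, 0.8, 0, -0.12, 0, 0], [0, 0.8, 0, -0.12, 0, 0], [0, 0.8, 0, -0.12, 0, 0], [0, 0, 0, -0.06, 0, 0], [0, 0, 0, 0, 0, 0]]], fingers=0.0)

```text
time: 34.63
tool_pos: [0.5213, 0.283, 0.3193]
tool_rot: [0.705, -0.005, 0.71, 0.003]
contact_force: [0.5, -0.6, -0.6]
gripper_width: 0.999
```

Request:
send_rows(motion=[[[0, 0.3, 0, 0, 0, -0.12], [0, 0.3, 0, 0, 0, -0.12], [0, 0.3, 0, 0, 0, -0.12], [0, 0.3, 0, 0, 0, -0.12], [0, 0.3, 0, 0, 0, -0.12], [0, 0.3, 0, 0, 0, -0.12], [0, 0.3, 0, 0, 0, -0.12], [0, 0.3, 0, 0, 0, -0.12], [0, 0.3, 0, 0, 0, -0.12], [0, 0.3, 0, 0, 0, -0.12], [0, 0.3, 0, 0, 0, -0.12], [0, 0.3, 0, 0, 0, -0.12]]])

```text
time: 35.63
tool_pos: [0.5223, 0.3156, 0.3201]
tool_rot: [0.53, 0.465, 0.533, -0.468]
contact_force: [-0.3, 0.3, -0.0]
gripper_width: 1.0
```

Request:
send_rows(motion=[[[0, 0.2, 0, 0, 0, -0.12], [0, 0, 0, 0, 0, 0], [0, 0, 0, 0, 0, 0]]])

```text
time: 35.88
tool_pos: [0.5224, 0.3177, 0.321]
tool_rot: [0.504, 0.494, 0.506, -0.496]
contact_force: [-0.1, -0.8, 0.5]
gripper_width: 1.002
```

```bash
python3 look.py t.png handle_bar,handle_hinge,cover,socket; python3 look.py t2.png handle_bar,handle_hinge,cover,socket;
```

```text
wrist handle_bar 0.97 [0.5224 0.2603 0.1624] [319. 235.]
wrist handle_hinge 0.68 [0.5242 0.2598 0.0403] [321. 202.]
wrist cover 0.56 [ 5.242e-01  3.242e-01 -2.000e-04] [322. 153.]
wrist socket 0.65 [0.6577 0.0104 0.0083] [393. 331.]
wrist socket 0.61 [0.5265 0.327  0.0199] [323. 153.]
36.1333 [[-0.001, 1.0, 0.019, 0.523], [-0.0, 0.019, -1.0, 0.319], [-1.0, -0.001, 0.0, 0.323], [0.0, 0.0, 0.0, 1.0]]
wrist handle_bar 0.91 [0.5233 0.2599 0.1611] [319. 235.]
wrist handle_hinge 0.67 [0.5213 0.2583 0.0401] [318. 203.]
wrist cover 0.61 [ 5.250e-01  3.236e-01 -3.000e-04] [321. 154.]
wrist socket 0.78 [0.5288 0.3255 0.0202] [324. 155.]
wrist socket 0.46 [0.5955 0.0214 0.0139] [358. 327.]
36.3833 [[0.0, 1.0, 0.018, 0.523], [0.0, 0.018, -1.0, 0.319], [-1.0, 0.0, -0.0, 0.324], [0.0, 0.0, 0.0, 1.0]]
```

View pics/w_t.png

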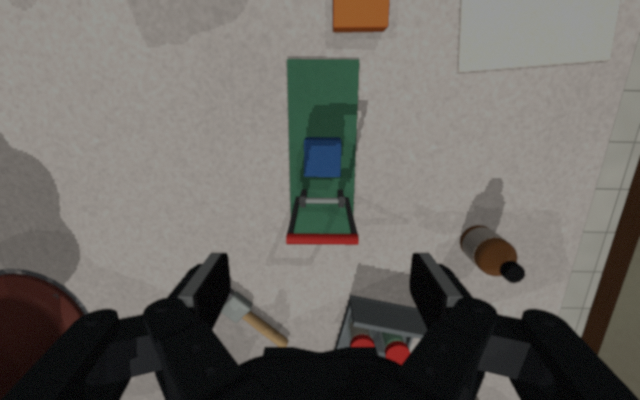

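```bash
python3 - <<'E'
import cv2
b=cv2.imread('pics/w_t.png'); cv2.imwrite('pics/c5.png',cv2.resize(b[50:255,270:380],None,fx=3.9,fy=2.9*1 if 0 else 2.9,interpolation=cv2.INTER_CUBIC) if 0 else cv2.resize(b[50:255,270:380],None,fx=2.9,fy=2.9,interpolation=cv2.INTER_CUBIC))
E
```

```text
(no output)
```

View pics/c5.png

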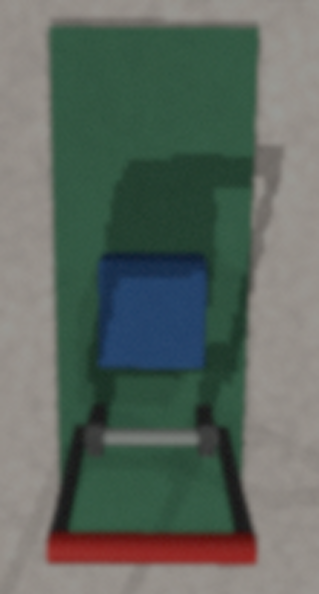

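```bash
python3 - <<'E'
from h import *
T=c2w('wrist')
f=lambda x,y:(270+x/2.9,50+y/2.9)
for q in [(100,368),(206,368),(104,272),(206,272),(153.5,320)]: print('block',np.round(ray('wrist',T,f(*q),.05),4))
for q in [(51,27),(258,27),(67,440),(240,440)]: print('plate',np.round(ray('wrist',T,f(*q),.006),4))
for q in [(48,550),(257,550)]: print('bar',np.round(ray('wrist',T,f(*q),.162),4))
E
```

```text
block [0.5022 0.299  0.05  ]
block [0.5528 0.2999 0.05  ]
block [0.5038 0.3445 0.05  ]
block [0.5511 0.3453 0.05  ]
block [0.5272 0.3225 0.05  ]
plate [0.4761 0.4543 0.006 ]
plate [0.5745 0.4562 0.006 ]
plate [0.4825 0.2489 0.006 ]
plate [0.5761 0.2506 0.006 ]
bar [0.4882 0.2547 0.162 ]
bar [0.5659 0.2561 0.162 ]
```

Request:
send_rows(motion=[[[0.2, 0.4, -3.0, 0, 0, 0], [0, 0, -3.0, 0, 0, 0], [0, 0, -3.0, 0, 0, 0], [0, 0, -3.0, 0, 0, 0], [0, 0, -3.0, 0, 0, 0], [0, 0, -3.0, 0, 0, 0], [0, 0, -2.0, 0, 0, 0], [0, 0, 0, 0, 0, 0]]])

```text
time: 37.05
tool_pos: [0.5212, 0.3213, 0.1175]
tool_rot: [0.503, 0.492, 0.506, -0.499]
contact_force: [-0.4, -0.9, -0.3]
gripper_width: 0.998
```

```bash
python3 look.py u.png handle_bar,handle_hinge,cover,socket
```

```text
wrist handle_hinge 0.68 [0.5231 0.2596 0.0419] [322. 281.]
wrist cover 0.76 [ 0.5232  0.3228 -0.0018] [323. 192.]
wrist socket 0.86 [0.5254 0.3241 0.0188] [326. 197.]
37.3 [[0.004, 1.0, 0.018, 0.526], [0.002, 0.018, -1.0, 0.324], [-1.0, 0.004, -0.002, 0.127], [0.0, 0.0, 0.0, 1.0]]
```

View pics/w_u.png

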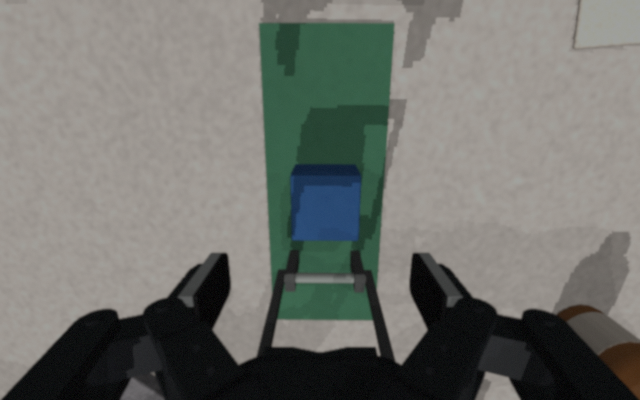

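Request:
send_rows(motion=[[[0, 0, -2.5, 0, 0, 0], [0, 0, -2.5, 0, 0, 0], [0, 0, -2.5, 0, 0, 0], [0, 0, -2.0, 0, 0, 0], [0, 0, -1.4, 0, 0, 0], [0, 0, 0, 0, 0, 0], [0, 0, 0, 0, 0, 0]]])

```text
time: 37.88
tool_pos: [0.5252, 0.3231, 0.0155]
tool_rot: [0.505, 0.496, 0.504, -0.495]
contact_force: [0.6, -0.1, 0.8]
gripper_width: 1.0
```

Request:
send_rows(motion=[[[0, 0, 0, 0, 0, 0], [0, 0, 0, 0, 0, 0], [0, 0, 0, 0, 0, 0], [0, 0, 0, 0, 0, 0], [0, 0, 0, 0, 0, 0], [0, 0, 0, 0, 0, 0]]], fingers=1.0)

```text
time: 38.38
tool_pos: [0.5257, 0.3235, 0.0168]
tool_rot: [0.505, 0.496, 0.504, -0.495]
contact_force: [-1.0, -0.1, 5.3]
gripper_width: 0.572
```

```bash
python3 look.py v.png handle_bar,handle_hinge,cover,socket
```

```text
wrist cover 0.89 [ 0.5238  0.3221 -0.0019] [316. 244.]
wrist socket 0.9 [0.532  0.3256 0.0205] [333. 257.]
38.6333 [[0.002, 1.0, 0.018, 0.526], [0.001, 0.018, -1.0, 0.324], [-1.0, 0.002, -0.001, 0.017], [0.0, 0.0, 0.0, 1.0]]
```

View pics/w_v.png

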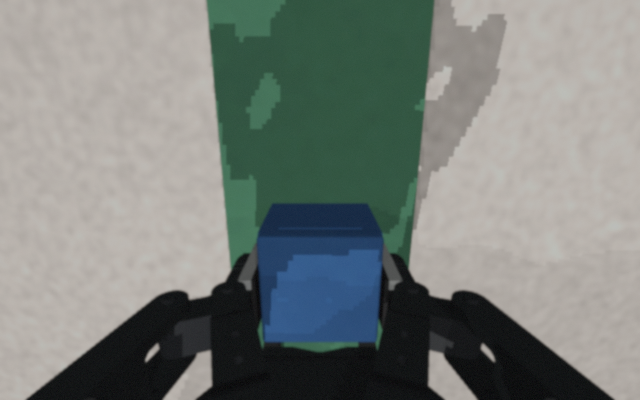

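```bash
python3 - <<'E'
from h import *
T=c2w('wrist')
for q in [(260,236),(382,236),(266,342),(378,342),(321,342),(321,236)]: print(np.round(ray('wrist',T,q,.05),4))
for q in [(272,204),(368,204)]: print(np.round(ray('wrist',T,q,.006),4))
E
```

```text
[0.5019 0.3492 0.05  ]
[0.5492 0.35   0.05  ]
[0.5026 0.2992 0.05  ]
[0.5513 0.3    0.05  ]
[0.5265 0.2996 0.05  ]
[0.5255 0.3496 0.05  ]
[0.5001 0.3482 0.006 ]
[0.5505 0.349  0.006 ]
```

Request:
send_rows(motion=[[[0, 0, 1.0, 0, 0, 0], [0, 0, 2.0, 0, 0, 0], [0, 0, 3.0, 0, 0, 0], [0, 0, 3.0, 0, 0, 0], [0, 0, 3.0, 0, 0, 0], [0, 0, 3.0, 0, 0, 0], [0, 0, 2.0, 0, 0, 0], [0, 0, 0, 0, 0, 0]]])

```text
time: 39.3
tool_pos: [0.5271, 0.3239, 0.1907]
tool_rot: [0.506, 0.499, 0.503, -0.492]
contact_force: [1.0, 0.8, -4.5]
gripper_width: 0.573
```

```bash
python3 look.py x.png handle_bar,handle_hinge,cover,socket; python3 -c "
from h import *
grab('scene','s_x.png')
im=cv2.imread('pics/s_x.png')[90:290,230:450]; cv2.imwrite('pics/s_xc.png',cv2.resize(im,None,fx=3,fy=3))"
```

```text
wrist cover 0.61 [0.5263 0.3267 0.1709] [318. 236.]
wrist socket 0.67 [0.5299 0.327  0.191 ] [326. 252.]
39.55 [[-0.005, 1.0, 0.018, 0.523], [-0.002, 0.018, -1.0, 0.322], [-1.0, -0.005, 0.002, 0.181], [0.0, 0.0, 0.0, 1.0]]
```

View pics/s_xc.png

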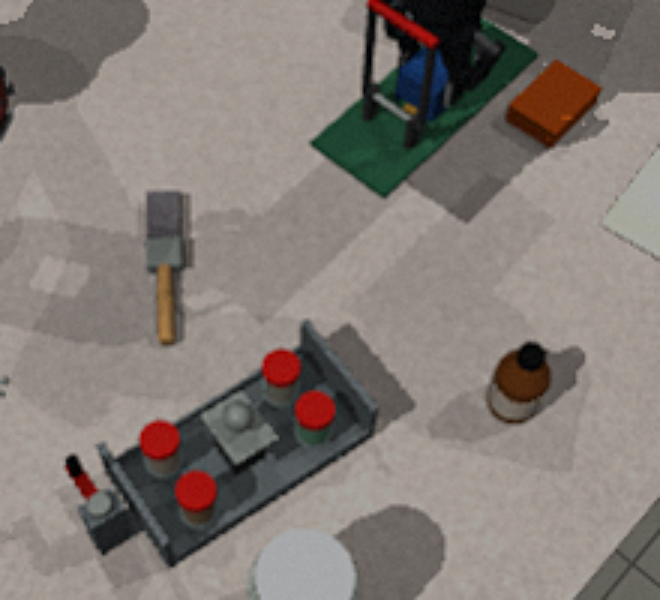

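Request:
send_rows(motion=[[[0.4, -1.6, 0, 0, 0, 0], [0.7, -3.1, 0, 0, 0, -0.022], [0.7, -3.1, 0, 0, 0, -0.022], [0.7, -3.1, 0, 0, 0, -0.022], [0.7, -3.1, 0, 0, 0, -0.022], [0.7, -3.1, 0, 0, 0, -0.022], [0.7, -3.1, 0, 0, 0, -0.022], [0.7, -3.1, 0, 0, 0, -0.022], [0.7, -3.1, 0, 0, 0, -0.022], [0.7, -3.1, 0, 0, 0, -0.022], [0.7, -3.1, 0, 0, 0, -0.02], [0.6, -2.7, 0, 0, 0, -0.02]]])

```text
time: 40.6
tool_pos: [0.604, -0.0321, 0.1826]
tool_rot: [-0.441, -0.551, -0.442, 0.553]
contact_force: [0.5, 0.6, -5.1]
gripper_width: 0.579
```

Request:
send_rows(motion=[[[0.4, -1.5, 0, 0, 0, 0], [0.3, -0.9, 0, 0, 0, 0], [0, 0, 0, 0, 0, 0], [0, 0, 0, 0, 0, 0]]])

```text
time: 40.93
tool_pos: [0.6113, -0.0535, 0.1838]
tool_rot: [-0.441, -0.552, -0.443, 0.552]
contact_force: [-0.5, 0.0, -5.6]
gripper_width: 0.578
```

```bash
python3 look.py y.png cover,socket,carrier; python3 -c "
from h import *
for c in('top','scene'):
  T,im=grab(c,c[0]+'_y.png')
  for n in ['cover','socket','carrier','ball','handle_hinge','handle_bar']:
    for r in manip.landmark_of(n,c):
      if r['confidence']>.35: print(c,n,round(r['confidence'],2),np.round(w(T,r['centre']),4))
im=cv2.imread('pics/s_y.png')[160:310,230:400]; im2=cv2.imread('pics/t_y.png')[130:280,270:440]; cv2.imwrite('pics/s_yc.png',cv2.resize(np.hstack([im,im2]),None,fx=2.3,fy=2.3,interpolation=cv2.INTER_CUBIC))"
```

```text
wrist socket 0.67 [ 0.616  -0.0489  0.1863] [327. 249.]
41.1333 [[-0.0, 0.976, -0.216, 0.612], [0.0, -0.216, -0.976, -0.053], [-1.0, -0.0, -0.0, 0.185], [0.0, 0.0, 0.0, 1.0]]
top cover 0.69 [ 0.6127 -0.0521  0.168 ]
top socket 0.91 [ 0.6134 -0.0506  0.1928]
top ball 0.54 [ 0.5738 -0.4255  0.0007]
top ball 0.44 [ 0.5987 -0.1294  0.0097]
top handle_hinge 0.82 [ 0.5984 -0.114   0.2084]
top handle_hinge 0.48 [ 0.3252 -0.213  -0.0019]
top handle_bar 0.4 [ 0.5946 -0.1247  0.3306]
scene cover 0.84 [ 0.6086 -0.0582  0.1672]
scene cover 0.44 [ 0.5794 -0.2125  0.0878]
scene socket 0.94 [ 0.6106 -0.0557  0.1887]
scene socket 0.65 [ 0.6094 -0.0558 -0.0014]
scene socket 0.39 [ 0.5792 -0.2107  0.0857]
scene carrier 0.76 [ 0.6121 -0.058  -0.0012]
scene ball 0.76 [ 0.6116 -0.0573  0.0969]
scene ball 0.4 [ 5.719e-01 -4.239e-01 -5.000e-04]
scene handle_hinge 0.86 [ 0.5984 -0.113   0.2133]
scene handle_bar 0.58 [ 0.6029 -0.1194  0.3328]
```

View pics/s_yc.png

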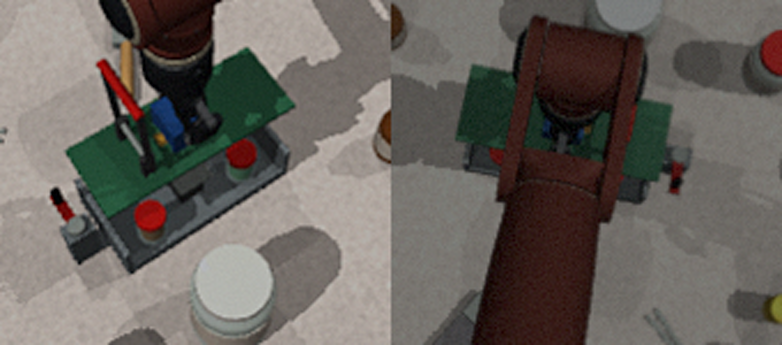

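View pics/w_y.png

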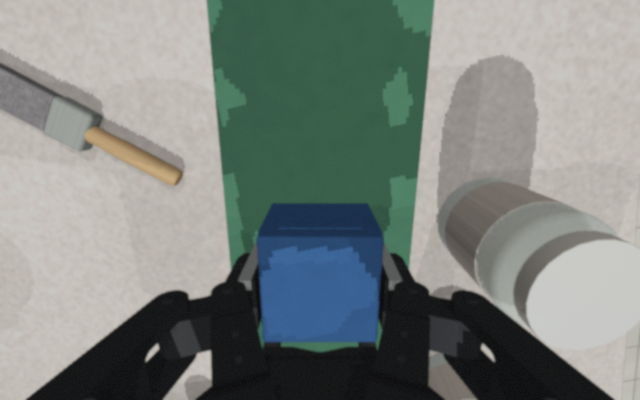

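Request:
send_rows(motion=[[[0.1, 0, -1.5, 0, 0, 0.02], [0, 0, -2.0, 0, 0, 0], [0, 0, -1.5, 0, 0, 0], [0, 0, 0, 0, 0, 0], [0, 0, 0, 0, 0, 0], [0, 0, 0, 0, 0, 0]]])

```text
time: 42.33
tool_pos: [0.6134, -0.0543, 0.1359]
tool_rot: [0.448, 0.548, 0.447, -0.547]
contact_force: [0.3, 0.7, -5.2]
gripper_width: 0.575
```

```bash
python3 -c "
from h import *
for c in('scene','scene','scene'):
  s=manip.state(); print(s['time'],np.round(s['tool_pos'],4),np.round(s['contact_force'],1))
  T,im=grab(c,c[0]+'_z.png')
  for n in ['cover','socket','carrier','ball']:
    for r in manip.landmark_of(n,c):
      if r['confidence']>.5: print(c,n,round(r['confidence'],2),np.round(w(T,r['centre']),4))
im=cv2.imread('pics/s_z.png')[160:310,230:400]; cv2.imwrite('pics/s_zc.png',cv2.resize(im,None,fx=4,fy=4,interpolation=cv2.INTER_CUBIC))"
```

```text
42.3333 [ 0.6134 -0.0543  0.1359] [ 0.3  0.7 -5.2]
scene cover 0.66 [ 0.6104 -0.0576  0.1145]
scene socket 0.84 [ 0.6144 -0.0571  0.1407]
scene carrier 0.64 [ 0.6115 -0.0541 -0.0007]
scene carrier 0.51 [0.3906 0.047  0.0023]
scene ball 0.87 [ 0.6133 -0.0564  0.0979]
scene ball 0.56 [ 0.5696  0.5368 -0.0012]
42.5833 [ 0.6135 -0.0543  0.1361] [ 0.8  0.  -5.7]
scene cover 0.69 [ 0.6102 -0.0586  0.1196]
scene socket 0.84 [ 0.6128 -0.0548  0.1388]
scene carrier 0.94 [ 6.115e-01 -5.830e-02 -5.000e-04]
scene ball 0.65 [ 0.6152 -0.054   0.0968]
42.8333 [ 0.6128 -0.0542  0.1348] [ 0.1 -0.4 -5.7]
scene cover 0.71 [ 0.6091 -0.0574  0.1163]
scene socket 0.7 [ 0.613  -0.0579  0.1383]
scene carrier 0.74 [ 0.6135 -0.0587 -0.0046]
scene ball 0.65 [ 0.6124 -0.0532  0.0975]
```

View pics/s_zc.png

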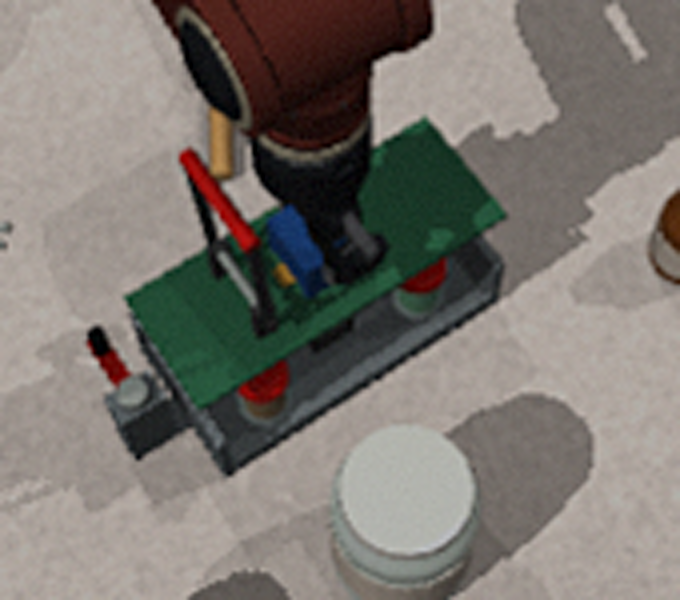

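Request:
send_rows(motion=[[[0, 0.1, -0.4, 0, 0, 0], [0, 0, -0.4, 0, 0, 0], [0, 0, -0.4, 0, 0, 0], [0, 0, -0.4, 0, 0, 0], [0, 0, 0, 0, 0, 0]]])

```text
time: 43.5
tool_pos: [0.6117, -0.053, 0.1169]
tool_rot: [-0.447, -0.547, -0.448, 0.548]
contact_force: [-0.5, 0.6, -7.0]
gripper_width: 0.58
```

Request:
send_rows(motion=[[[0, 0, -0.4, 0, 0, 0], [0, 0, -0.3, 0, 0, 0], [0, 0, 0, 0, 0, 0]]])

```text
time: 43.75
tool_pos: [0.6124, -0.0533, 0.1109]
tool_rot: [-0.447, -0.547, -0.448, 0.548]
contact_force: [-0.6, -1.3, -5.7]
gripper_width: 0.574
```

Request:
send_rows(motion=[[[0, 0, -0.4, 0, 0, 0], [0, 0, -0.4, 0, 0, 0], [0, 0, -0.4, 0, 0, 0], [0, 0, 0, 0, 0, 0]]])

```text
time: 44.08
tool_pos: [0.6121, -0.0533, 0.0985]
tool_rot: [-0.447, -0.547, -0.448, 0.548]
contact_force: [-0.6, -1.6, -6.1]
gripper_width: 0.576
```

Request:
send_rows(motion=[[[0, 0, -0.4, 0, 0, 0], [0, 0, -0.3, 0, 0, 0], [0, 0, 0, 0, 0, 0]]])

```text
time: 44.33
tool_pos: [0.6125, -0.0533, 0.0919]
tool_rot: [-0.448, -0.547, -0.448, 0.548]
contact_force: [0.5, -2.1, -7.5]
gripper_width: 0.57
```

Request:
send_rows(motion=[[[0, 0, -0.3, 0, 0, 0], [0, 0, 0, 0, 0, 0], [0, 0, 0, 0, 0, 0]]])

```text
time: 44.58
tool_pos: [0.6126, -0.0533, 0.0893]
tool_rot: [-0.448, -0.547, -0.448, 0.548]
contact_force: [-0.1, -1.6, -7.2]
gripper_width: 0.575
```

Request:
send_rows(motion=[[[0, 0, -0.2, 0, 0, 0], [0, 0, 0, 0, 0, 0], [0, 0, 0, 0, 0, 0]]])

```text
time: 44.83
tool_pos: [0.6128, -0.0534, 0.0889]
tool_rot: [-0.448, -0.547, -0.447, 0.547]
contact_force: [-4.3, -2.9, 1.3]
gripper_width: 0.577
```

Request:
send_rows(motion=[[[0, 0, 0, 0, 0, 0], [0, 0, 0, 0, 0, 0], [0, 0, 0, 0, 0, 0], [0, 0, 0, 0, 0, 0]]], fingers=0.0)

```text
time: 45.17
tool_pos: [0.6134, -0.053, 0.0884]
tool_rot: [0.448, 0.548, 0.447, -0.547]
contact_force: [-0.2, 0.8, -1.1]
gripper_width: 0.999
```

```bash
python3 look.py aa.png socket; python3 -c "
from h import *
grab('scene','s_aa.png')
im=cv2.imread('pics/s_aa.png')[160:310,230:400]; cv2.imwrite('pics/s_aac.png',cv2.resize(im,None,fx=4,fy=4,interpolation=cv2.INTER_CUBIC))"
```

```text
wrist socket 0.63 [ 0.6149 -0.0523  0.0915] [323. 258.]
45.2667 [[0.001, 0.98, -0.199, 0.613], [0.0, -0.199, -0.98, -0.053], [-1.0, 0.001, -0.0, 0.088], [0.0, 0.0, 0.0, 1.0]]
```

View pics/s_aac.png

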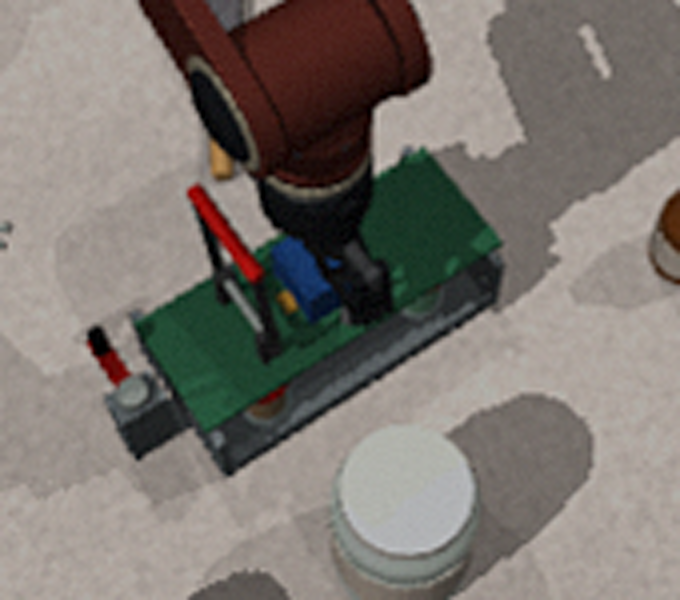

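View pics/w_aa.png

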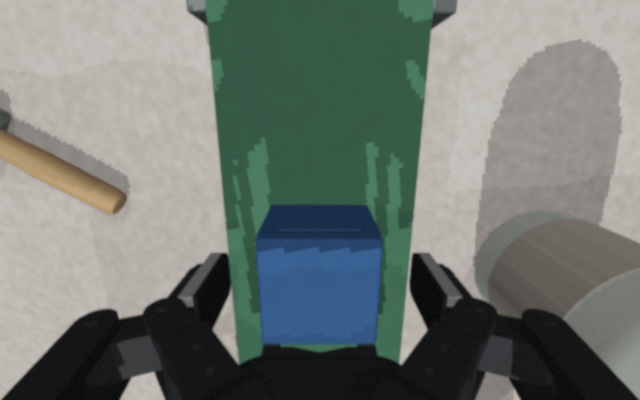

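Request:
send_rows(motion=[[[0, 0, 1.0, 0, 0, 0], [0, 0, 3.0, 0, 0, 0], [0, 0, 3.5, 0, 0, 0], [0, 0, 3.5, 0, 0, 0], [0, 0, 3.5, 0, 0, 0], [0, 0, 3.5, 0, 0, 0], [0, 0, 3.5, 0, 0, 0], [0, 0, 2.5, 0, 0, 0], [0, 0, 0, 0, 0, 0]]])

```text
time: 46.07
tool_pos: [0.6151, -0.0536, 0.3373]
tool_rot: [0.451, 0.55, 0.444, -0.544]
contact_force: [-0.8, 0.1, 0.1]
gripper_width: 1.001
```

```bash
python3 look.py bb.png socket,cover,handle_bar,handle_hinge; python3 -c "
from h import *
im=cv2.imread('pics/w_bb.png')[60:260,220:420]; cv2.imwrite('pics/w_bbc.png',cv2.resize(im,None,fx=3,fy=3,interpolation=cv2.INTER_CUBIC))"
```

```text
wrist socket 0.84 [ 0.6132 -0.0513  0.0925] [315. 165.]
wrist socket 0.63 [ 0.6011 -0.118   0.2355] [317. 270.]
wrist cover 0.66 [ 0.6103 -0.0544  0.0724] [314. 165.]
wrist cover 0.45 [0.3943 0.051  0.0009] [159. 117.]
wrist handle_bar 0.87 [ 0.602  -0.1175  0.2331] [318. 268.]
wrist handle_hinge 0.98 [ 0.5984 -0.1177  0.1155] [314. 222.]
46.3167 [[-0.003, 0.98, -0.199, 0.612], [0.001, -0.199, -0.98, -0.053], [-1.0, -0.004, -0.0, 0.326], [0.0, 0.0, 0.0, 1.0]]
```

View pics/w_bbc.png

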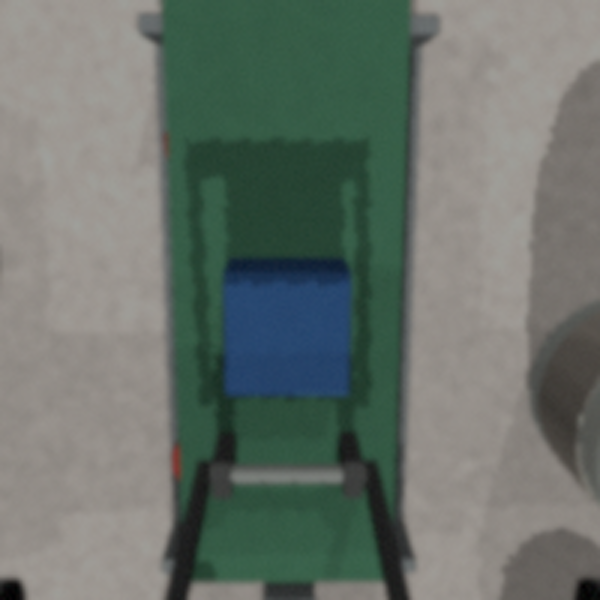

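Request:
send_rows(motion=[[[-0.7, -3.2, 0, 0, 0, 0], [-0.7, -3.3, 0, 0, 0, 0], [-0.7, -3.4, 0, 0, 0, 0], [0, 0, 0, 0, 0, 0], [0, 0, -3.0, 0, 0, 0], [0, 0, -3.0, 0, 0, 0], [0, 0, -3.0, 0, 0, 0], [0, 0, -2.3, 0, 0, 0], [0, 0, 0, 0, 0, 0], [0, 0, 0, 0, 0, 0]]], fingers=1.0)

```text
time: 47.15
tool_pos: [0.5902, -0.1514, 0.2117]
tool_rot: [-0.446, -0.546, -0.449, 0.548]
contact_force: [0.4, 0.3, 0.2]
gripper_width: -0.0
```

```bash
python3 look.py cc.png handle_bar,handle_hinge,button_peg
```

```text
wrist handle_bar 0.72 [ 0.5993 -0.1189  0.2319] [326. 207.]
wrist handle_hinge 0.79 [ 0.5993 -0.1164  0.113 ] [323. 157.]
wrist button_peg 0.86 [ 0.5431 -0.2007  0.1053] [280. 259.]
47.35 [[0.004, 0.98, -0.199, 0.593], [-0.001, -0.199, -0.98, -0.153], [-1.0, 0.004, 0.001, 0.217], [0.0, 0.0, 0.0, 1.0]]
```

View pics/w_cc.png

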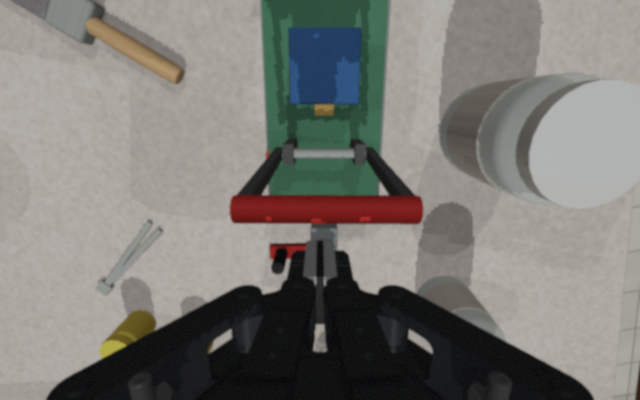

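Request:
send_rows(motion=[[[0.2, 1.1, -0.2, 0, 0, 0], [0.2, 1.1, -0.2, 0, 0, 0], [0.2, 1.1, -0.2, 0, 0, 0], [0.2, 1.1, -0.2, 0, 0, 0], [0.25, 1.1, -0.2, 0, 0, 0], [0.25, 1.1, -0.2, 0, 0, 0], [0.25, 1.0, -0.2, 0, 0, 0], [0, 0, 0, 0, 0, 0]]])

```text
time: 48.02
tool_pos: [0.6071, -0.0737, 0.1994]
tool_rot: [-0.447, -0.547, -0.449, 0.547]
contact_force: [-0.0, -0.1, -0.2]
gripper_width: 0.003
```

```bash
python3 look.py dd.png handle_bar,handle_hinge,socket
```

```text
wrist handle_bar 0.84 [ 0.6106 -0.0576  0.2194] [321. 244.]
wrist socket 0.65 [ 0.6197 -0.0508  0.0882] [330. 168.]
48.2167 [[0.0, 0.98, -0.199, 0.607], [0.0, -0.199, -0.98, -0.076], [-1.0, 0.0, -0.0, 0.201], [0.0, 0.0, 0.0, 1.0]]
```

View pics/w_dd.png

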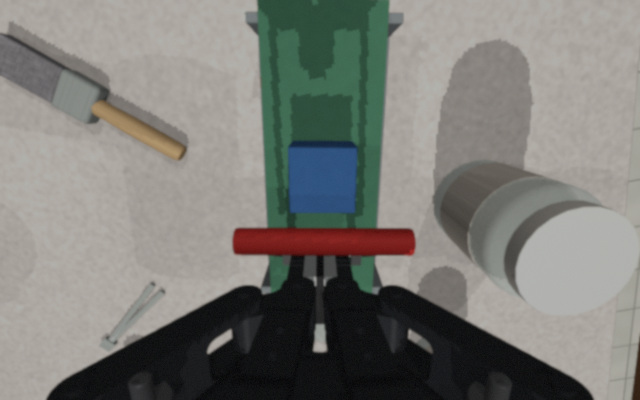

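Request:
send_rows(motion=[[[0.2, 0.93, -0.7, 0, 0, 0], [0.2, 0.93, -0.7, 0, 0, 0], [0.2, 0.93, -0.7, 0, 0, 0], [0.2, 0.93, -0.7, 0, 0, 0], [0, 0, 0, 0, 0, 0]]])

```text
time: 48.63
tool_pos: [0.6138, -0.0372, 0.1691]
tool_rot: [-0.447, -0.546, -0.449, 0.548]
contact_force: [-0.1, 0.0, -0.6]
gripper_width: -0.005
```

Request:
send_rows(motion=[[[-0.2, -1.0, 1.0, 0, 0, 0], [0, 0, 3.0, 0, 0, 0], [0, 0, 2.5, 0, 0, 0], [0.5, 2.5, 0, 0, 0, 0], [0, 0, 0, 0, 0, 0]]])

```text
time: 49.05
tool_pos: [0.6202, -0.0223, 0.2424]
tool_rot: [0.449, 0.549, 0.447, -0.545]
contact_force: [-0.7, 0.7, 0.1]
gripper_width: 0.003
```

```bash
python3 look.py ee.png handle_bar,handle_hinge,socket
```

```text
wrist handle_bar 0.94 [ 0.6205 -0.0212  0.19  ] [320. 219.]
wrist socket 0.58 [ 0.6178 -0.055   0.0929] [323. 217.]
wrist socket 0.51 [ 0.7128 -0.3493 -0.0016] [418. 358.]
49.25 [[-0.001, 0.98, -0.199, 0.618], [0.0, -0.199, -0.98, -0.024], [-1.0, -0.001, 0.0, 0.238], [0.0, 0.0, 0.0, 1.0]]
```

View pics/w_ee.png

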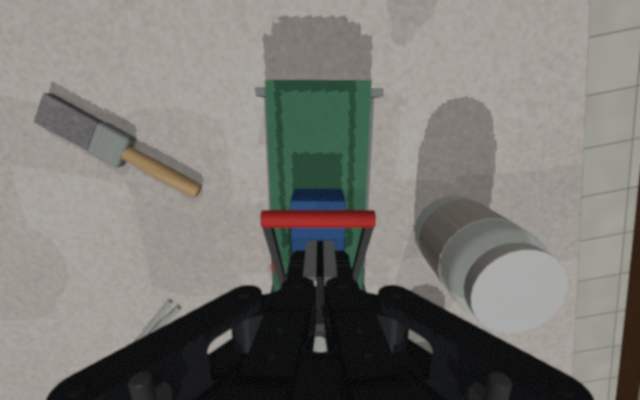

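Request:
send_rows(motion=[[[0.07, 0.35, -2.0, 0, 0, 0], [0, 0, -1.9, 0, 0, 0], [0.09, 0.45, -0.85, 0, 0, 0], [0.09, 0.45, -0.85, 0, 0, 0], [0.08, 0.4, -0.85, 0, 0, 0], [0.08, 0.4, -0.85, 0, 0, 0], [0.06, 0.3, -0.75, 0, 0, 0], [0.06, 0.3, -0.75, 0, 0, 0], [0.06, 0.3, -0.8, 0, 0, 0], [0, 0, -0.8, 0, 0, 0], [0, 0.1, -0.8, 0, 0, 0], [0, 0, 0, 0, 0, 0]]])

```text
time: 50.25
tool_pos: [0.623, 0.0068, 0.1233]
tool_rot: [-0.447, -0.547, -0.448, 0.548]
contact_force: [-0.5, 0.0, -0.5]
gripper_width: 0.002
```

```bash
python3 look.py ff.png handle_bar,handle_hinge,socket; python3 -c "
from h import *
grab('scene','s_ff.png')
im=cv2.imread('pics/s_ff.png')[160:310,230:400]; cv2.imwrite('pics/s_ffc.png',cv2.resize(im,None,fx=4,fy=4,interpolation=cv2.INTER_CUBIC))"
```

```text
wrist handle_bar 0.97 [0.6227 0.0055 0.1176] [320. 254.]
50.45 [[0.0, 0.98, -0.199, 0.624], [-0.0, -0.199, -0.98, 0.006], [-1.0, 0.0, 0.0, 0.126], [0.0, 0.0, 0.0, 1.0]]
```

View pics/s_ffc.png

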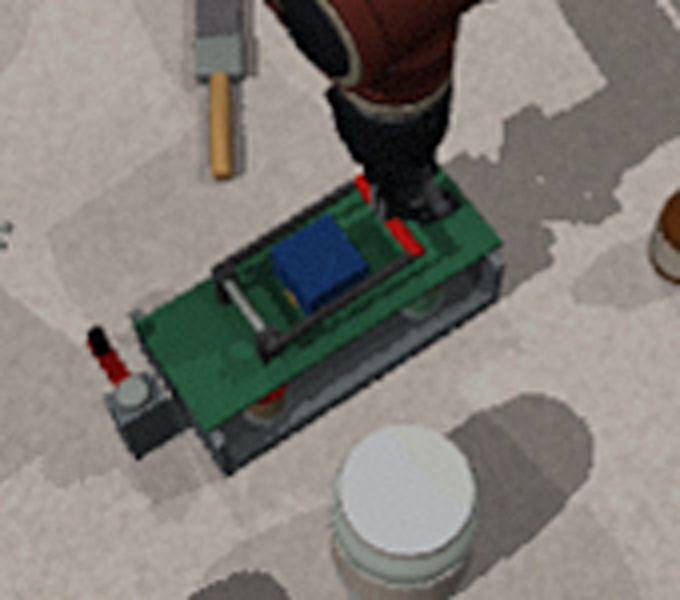

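View pics/w_ff.png

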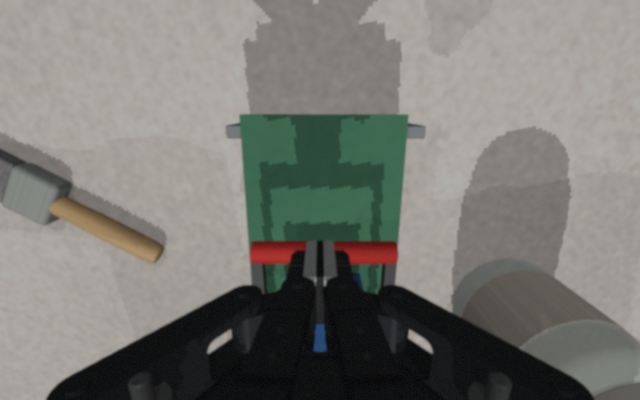

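Request:
send_rows(motion=[[[0, 0, -0.4, 0, 0, 0], [0, 0, -0.3, 0, 0, 0], [0, 0, 0, 0, 0, 0]]])

```text
time: 50.75
tool_pos: [0.624, 0.0065, 0.1182]
tool_rot: [-0.447, -0.547, -0.448, 0.548]
contact_force: [0.6, 0.3, -0.3]
gripper_width: 0.003
```

Request:
send_rows(motion=[[[0, 0, -0.2, 0, 0, 0], [0, 0, 0, 0, 0, 0], [0, 0, 0, 0, 0, 0]]])

```text
time: 51.0
tool_pos: [0.6242, 0.0065, 0.1178]
tool_rot: [-0.448, -0.547, -0.448, 0.547]
contact_force: [-2.9, -0.3, 5.9]
gripper_width: 0.0
```

Request:
send_rows(motion=[[[0, 0, 2.0, 0, 0, 0], [0, 0, 3.5, 0, 0, 0], [0, 0, 3.5, 0, 0, 0], [-0.6, -1.5, 0, 0, 0, 0.115], [-0.6, -1.5, 0, 0, 0, 0.115], [-0.6, -1.5, 0, 0, 0, 0.115], [-0.6, -1.5, 0, 0, 0, 0.115], [-0.6, -1.5, 0, 0, 0, 0.115], [-0.6, -1.5, 0, 0, 0, 0.115], [-0.6, -1.5, 0, 0, 0, 0.115]]])

```text
time: 51.83
tool_pos: [0.5816, -0.0991, 0.2064]
tool_rot: [0.627, 0.326, 0.627, -0.327]
contact_force: [-0.4, -0.0, -1.0]
gripper_width: 0.001
```

Request:
send_rows(motion=[[[-0.6, -1.5, 0, 0, 0, 0.115], [-0.6, -1.5, 0, 0, 0, 0.115], [-0.6, -1.5, 0, 0, 0, 0.115], [-0.6, -1.5, 0, 0, 0, 0.115], [-0.6, -1.5, 0, 0, 0, 0.115], [-0.6, -1.5, -1.0, 0, 0, 0.115], [-0.4, -1.2, -2.0, 0, 0, 0.1], [0, 0, -2.0, 0, 0, 0], [0, 0, 0, 0, 0, 0], [0, 0, 0, 0, 0, 0]]], fingers=0.7)

```text
time: 52.67
tool_pos: [0.5411, -0.2, 0.1552]
tool_rot: [0.703, 0.063, 0.705, -0.062]
contact_force: [-0.5, -0.3, 0.4]
gripper_width: 0.301
```

```bash
python3 look.py gg.png button_peg,button_pivot,handle_bar,socket
```

```text
wrist button_peg 0.86 [ 0.5431 -0.2014  0.1035] [318. 224.]
wrist button_pivot 0.97 [ 0.5809 -0.2063  0.0796] [320. 258.]
wrist handle_bar 0.72 [0.6228 0.0079 0.1109] [631. 283.]
wrist socket 0.98 [ 0.6148 -0.0521  0.0922] [528. 273.]
52.9167 [[0.002, 0.174, 0.985, 0.543], [-0.001, 0.985, -0.174, -0.201], [-1.0, -0.001, 0.003, 0.158], [0.0, 0.0, 0.0, 1.0]]
```

View pics/w_gg.png

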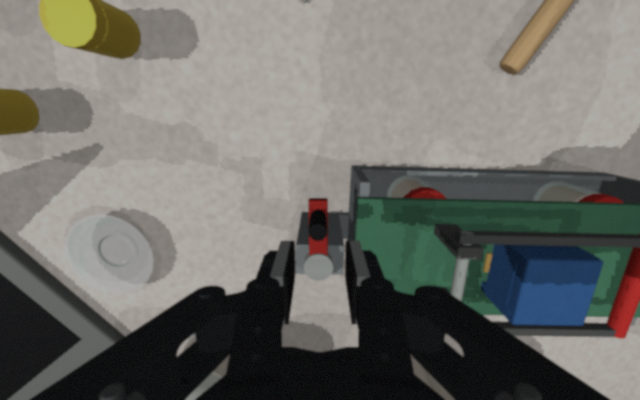

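Request:
send_rows(motion=[[[0, 0, -2.0, 0, 0, 0], [0, 0, -2.0, 0, 0, 0], [0, 0, -1.4, 0, 0, 0], [0, 0, -0.7, 0, 0, 0], [0, 0, 0, 0, 0, 0], [0, 0, 0, 0, 0, 0]]])

```text
time: 53.42
tool_pos: [0.5423, -0.2005, 0.096]
tool_rot: [0.704, 0.062, 0.704, -0.062]
contact_force: [0.1, -0.0, 0.8]
gripper_width: 0.3
```

Request:
send_rows(motion=[[[0.05, 0.4, 0, 0, 0, -0.1], [0.09, 0.39, 0, 0, 0, -0.1], [0.13, 0.38, 0, 0, 0, -0.1], [0.16, 0.37, 0, 0, 0, -0.1], [0.2, 0.35, 0, 0, 0, -0.1], [0.23, 0.33, 0, 0, 0, -0.1], [0.26, 0.3, 0, 0, 0, -0.1], [0.29, 0.27, 0, 0, 0, -0.1]]])

```text
time: 54.08
tool_pos: [0.5574, -0.1731, 0.0977]
tool_rot: [0.625, 0.333, 0.623, -0.333]
contact_force: [0.4, -1.0, -0.0]
gripper_width: 0.294
```

Request:
send_rows(motion=[[[0.32, 0.24, 0, 0, 0, -0.1], [0.34, 0.21, 0, 0, 0, -0.1], [0.36, 0.17, 0, 0, 0, -0.1], [0.38, 0.14, 0, 0, 0, -0.1], [0.39, 0.1, 0, 0, 0, -0.1], [0.4, 0.06, 0, 0, 0, -0.1], [0.4, 0.02, 0, 0, 0, -0.1], [0.4, -0.02, 0, 0, 0, -0.1], [0.4, -0.06, 0, 0, 0, 0], [0.3, -0.06, 0, 0, 0, 0], [0, 0, 0, 0, 0, 0]]])

```text
time: 55.0
tool_pos: [0.5942, -0.1649, 0.0967]
tool_rot: [0.447, 0.548, 0.446, -0.548]
contact_force: [-0.5, -1.3, -0.0]
gripper_width: 0.301
```

```bash
python3 look.py hh.png button_peg,button_pivot,handle_bar,socket
```

```text
wrist button_peg 0.94 [ 0.5849 -0.1698  0.1037] [304. 275.]
wrist button_pivot 0.9 [ 0.5831 -0.2095  0.0807] [317. 312.]
wrist socket 0.8 [ 0.6161 -0.0496  0.0937] [316.  -2.]
55.25 [[0.0, 0.979, -0.203, 0.593], [-0.0, -0.203, -0.979, -0.165], [-1.0, 0.0, 0.0, 0.096], [0.0, 0.0, 0.0, 1.0]]
```

View pics/w_hh.png

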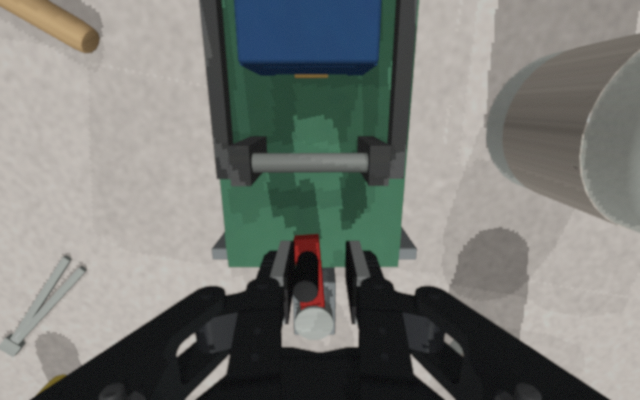

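Request:
send_rows(motion=[[[0.3, -0.06, 0, 0, 0, 0], [0.2, -0.04, 0, 0, 0, 0], [0, 0, 0, 0, 0, 0]]])

```text
time: 55.5
tool_pos: [0.5978, -0.1653, 0.0955]
tool_rot: [-0.446, -0.548, -0.447, 0.549]
contact_force: [-2.0, -0.1, 1.5]
gripper_width: 0.301
```

Request:
send_rows(motion=[[[-0.4, 0.08, 0, 0, 0, 0], [0, 0, 2.0, 0, 0, 0], [0, 0, 3.0, 0, 0, 0], [0, 0, 3.5, 0, 0, 0], [0, 0, 3.5, 0, 0, 0], [0, 0, 3.5, 0, 0, 0], [0, 0, 3.5, 0, 0, 0], [0, 0, 3.5, 0, 0, 0], [-0.5, -2.0, 0, 0, 0, 0], [0, 0, 0, 0, 0, 0], [0, 0, 0, 0, 0, 0]]])

```text
time: 56.42
tool_pos: [0.5891, -0.1853, 0.3212]
tool_rot: [0.446, 0.549, 0.446, -0.548]
contact_force: [-0.0, 0.1, -0.3]
gripper_width: 0.302
```

```bash
python3 look.py ii.png button_peg,button_pivot,handle_bar,handle_hinge,socket,cover,jar,dish,amber_bottle,big_jar; python3 -c "
from h import *
grab('scene','s_ii.png')
im=cv2.imread('pics/s_ii.png')[160:310,230:400]; cv2.imwrite('pics/s_iic.png',cv2.resize(im,None,fx=4,fy=4,interpolation=cv2.INTER_CUBIC))
im=cv2.imread('pics/w_ii.png')[0:250,200:440]; cv2.imwrite('pics/w_iic.png',cv2.resize(im,None,fx=2.4,fy=2.4,interpolation=cv2.INTER_CUBIC))"
```

```text
wrist button_peg 0.56 [ 0.5897 -0.1705  0.1039] [317. 159.]
wrist button_pivot 0.86 [ 0.5829 -0.2094  0.0774] [319. 186.]
wrist handle_hinge 0.85 [ 0.5951 -0.1143  0.1141] [312. 110.]
wrist handle_hinge 0.67 [ 7.793e-01 -1.360e-01 -4.000e-04] [442.  97.]
wrist socket 0.88 [ 0.6172 -0.0496  0.0905] [319.  46.]
wrist cover 0.75 [ 0.6114 -0.0538  0.0716] [315.  54.]
wrist jar 0.81 [ 0.308  -0.3094  0.0016] [171. 264.]
wrist jar 0.58 [ 0.3797 -0.3506  0.0011] [219. 277.]
wrist dish 0.79 [ 0.5704 -0.4252  0.0022] [337. 295.]
wrist big_jar 0.77 [ 0.7802 -0.14   -0.0016] [442. 100.]
56.9667 [[-0.0, 0.979, -0.203, 0.589], [0.0, -0.203, -0.979, -0.185], [-1.0, -0.0, -0.0, 0.321], [0.0, 0.0, 0.0, 1.0]]
```

View pics/s_iic.png

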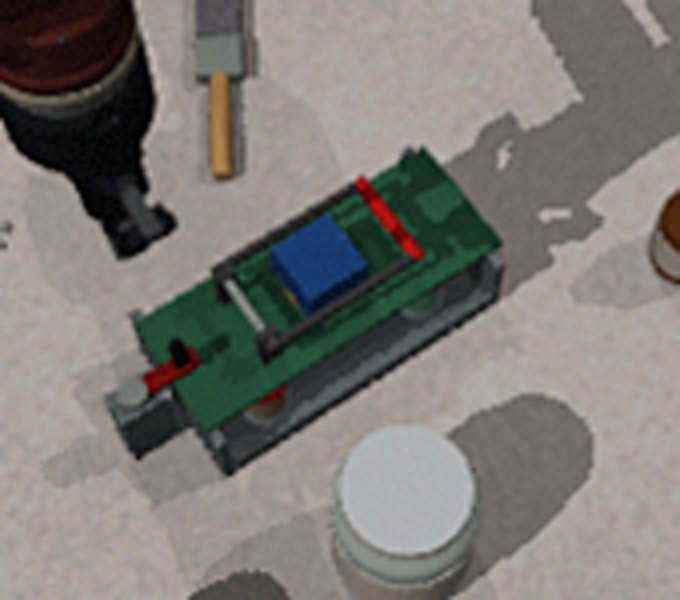

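View pics/w_iic.png

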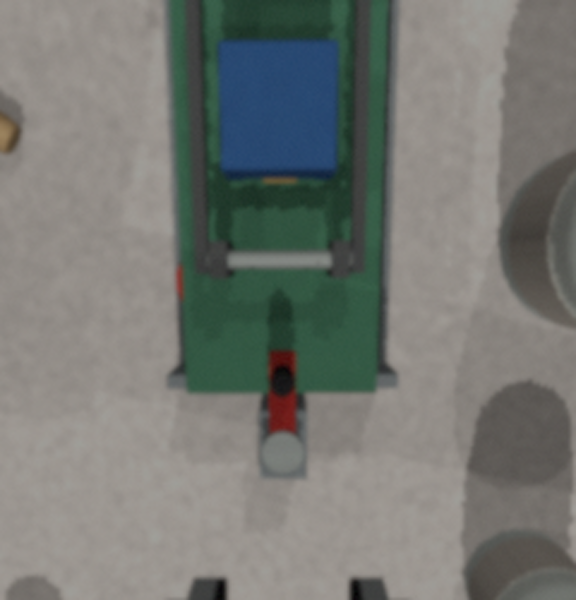

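```bash
python3 -c "
from h import *
T,im=grab('scene','s_fin.png')
for n in ['handle_bar','socket','ball','button_peg','tall_jar','label_box','brush','tweezers']:
    for r in manip.landmark_of(n,'scene')[:1]: print(n,round(r['confidence'],2),np.round(w(T,r['centre']),3))
print(manip.job_done(), manip.state()['time'])"
```

```text
handle_bar 0.68 [0.63  0.006 0.115]
socket 0.85 [ 0.615 -0.055  0.09 ]
button_peg 0.63 [ 0.588 -0.174  0.103]
tall_jar 0.78 [ 0.714 -0.354 -0.001]
label_box 0.59 [ 0.567  0.534 -0.002]
brush 0.98 [0.392 0.048 0.005]
tweezers 0.56 [ 0.323 -0.213 -0.001]
the job is handed in; nothing more can be done
the job is handed in; nothing more can be done
```

The job is handed in, after about 57 s of the 210 s allowed. The hand-in gives no verdict, so success rests on my last checks.

What I did, in order:
1. I turned the turnbutton aside.
2. I stood the four red-lidded jars in the two bays. The yellow and grey look-alikes stayed where they were.
3. I raised the handle to about 1.6 rad and lowered the cover onto the ball.
4. I pressed the handle down to its stop and turned the button back over the cover's end.

What the last checks showed:
- **Cover:** the socket reads within about 4 mm of the ball sideways (limit 6 mm), which is within the networks' error, and is not high. The cover was carrying its own weight at the home height, and the pictures show it level and lengthwise on both end walls.
- **Handle:** the bar read 0.111 to 0.115 m above the bench, against 0.112 m when fully down. It met a stop with about 6 N at the matching height.
- **Turnbutton:** its angle is close to 0 rad.
- **Bystanders:** those I re-measured read within about 1 cm of where they started. I did not re-measure the amber bottle at the end, but it looks untouched in the picture.
- **Gripper:** it was clear of everything.

What I could not check fully:
- **Jars:** they are only partly visible under the cover. They looked upright when I last saw them uncovered.
- **Ball:** it cannot be seen under the cover, so I compared the socket with the ball position measured earlier.
- **Cover being knocked aside:** I saw no sign of this.

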